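Put the plaster sprig moulds away in the lidded tub

TASK

Put the plaster sprig moulds away. First move the pail that someone left standing on the storage tub's lid: lift it by its handle and stand it wholly on the round cork mat, keeping it upright. Then take the lid by the grip at its front edge, tip that edge well up (15 degrees or more) while the back edge still rests on the tub, lift the lid off and lay it flat, grip up, clear of the tub; set every mould that is there flat on the tub's floor, leaf side up, none on top of another (set down, not dropped: plaster chips), close the tub with the lid fully home again, and leave the jars and the wooden rib alone.

Things in the scene. Friction and masses are not known exactly. Their poses are not given: they have to be found in the camera images.
- tub: Grey plastic storage tub, open on top, fixed to the bench; outside 170 (x) x 220 (y) x 75 high, walls and floor 5 mm (floor inside at z = 5 mm). Origin: centre of its underside; z up, -x is its front, roughly towards the robot.
- lid: Loose grey lid of the tub, 0.15 kg: a plate 184 (x) x 234 (y) x 6 mm that lies on the rim, with a plug panel 152 x 202 x 8 mm beneath it that enters the mouth with 4 mm to spare on each side. Origin: centre of the plate's underside, the face that lies on the rim (75 mm above the tub's origin when closed; 8 mm above the bench when laid on it). x and y as the tub's when closed, z up.
- lid_grip (a point): Grip of the lid, at its front (-x) edge: an upright black fin 12 mm thick (lid's x), 60 mm long (lid's y), standing 33 mm above the plate. The point lies in the fin, 20 mm above the plate's upper face, at (-70, 0, 26) mm in the lid's frame.
- lid_back (a point): Middle of the lid's back edge, on the underside of the plate, at (92, 0, 0) mm in the lid's frame.
- pail: Small steel pail, empty, 0.3 kg, 76 mm across the base, 92 mm at the rim, 75 mm high, with a stiff arched handle of 10 mm bar. It starts on the lid. Origin: centre of its underside, z up.
- pail_grip (a point): Middle of the handle's level top bar, on the bar's axis, 125 mm above the pail's origin; the bar runs along the pail's y, level over 56 mm.
- mat: Round cork mat, 150 mm across, 4 mm thick, fixed. Origin: centre of its underside.
- board: Wooden ware board 200 x 200 x 5 mm, fixed, on which the moulds start. Origin: centre of its underside.
- mould_round: Plaster mould, a round puck 48 mm across and 36 mm high, 0.1 kg, a leaf cut in its top. Origin: centre of its underside, z up. May be absent.
- mould_small: Plaster mould, a smaller round puck 38 mm across and 36 mm high, leaf in its top. Origin: centre of its underside, z up. May be absent.
- mould_square: Plaster mould, a square block 44 x 44 mm and 36 mm high, leaf in its top. Origin: centre of its underside, z up, x and y along its sides. May be absent.
- mould_long: Plaster mould, an oblong block 58 (its x) x 38 (its y) mm and 36 mm high, leaf in its top. Origin: centre of its underside, z up. May be absent.
- glaze_jar: Bystander: white-capped jar with a paper label, 56 mm across, 75 mm high. Origin: centre of its underside.
- slip_jar: Bystander: amber glass jar with a steel cap, 60 mm across, 70 mm high. Origin: centre of its underside.
- rib: Bystander: flat wooden rib 44 (x) x 84 (y) x 8 mm lying on the bench. Origin: centre of its underside.
There are look-alikes about, which are no part of the job. What is shaped like the mould_square but black or pink is not meant.

How it is judged (in metres and radians):
On the way, in this order (a step that is already met when the one before it is completed fails the run):
1. the pail stands upright on the cork mat, let go (horizontal distance between pail and mat below 0.037 m and z of pail in the frame of mat below 0.012 m and angle between pail's own z axis and vertical below 0.1 rad and contact force between the fingers and pail below 0.3 N), for 0.2 s.
2. the lid's grip edge is tipped up while its back edge rests on the tub (angle between lid's own z axis and vertical above 0.24 rad and z of lid_grip in the frame of tub above 0.122 m and z of lid_back in the frame of tub below 0.1 m and horizontal distance between lid and tub below 0.05 m), for 0.1 s.
3. the lid lies flat, grip up, clear of the tub (horizontal distance between lid and tub above 0.15 m and height (world z) of lid below 0.03 m and angle between lid's own z axis and vertical below 0.12 rad), for 0.2 s.
4. every mould lies flat on the tub's floor, leaf up (x of mould_round in the frame of tub between -0.08 and 0.08 m and y of mould_round in the frame of tub between -0.105 and 0.105 m and z of mould_round in the frame of tub between 0 and 0.014 m and angle between each of mould_round, mould_small, mould_square, mould_long's own z axis and vertical below 0.15 rad and x of mould_small in the frame of tub between -0.08 and 0.08 m and y of mould_small in the frame of tub between -0.105 and 0.105 m and z of mould_small in the frame of tub between 0 and 0.014 m and x of mould_square in the frame of tub between -0.08 and 0.08 m and y of mould_square in the frame of tub between -0.105 and 0.105 m and z of mould_square in the frame of tub between 0 and 0.014 m and x of mould_long in the frame of tub between -0.08 and 0.08 m and y of mould_long in the frame of tub between -0.105 and 0.105 m and z of mould_long in the frame of tub between 0 and 0.014 m), for 0.2 s.
At the end, for the whole second after the job is handed in: Pail upright, its centre within 37 mm of the mat's; every mould present flat on the tub's floor (underside within 9 mm, tilt under 0.15 rad), leaf up; lid seated on the rim (within 4 mm in height, 0.04 rad in tilt, 12 mm sideways); all released and at rest (all of step 4 and horizontal distance between pail and mat below 0.037 m and z of pail in the frame of mat below 0.012 m and angle between pail's own z axis and vertical below 0.1 rad and z of lid in the frame of tub between 0.071 and 0.079 m and angle between lid's own z axis and vertical below 0.04 rad and horizontal distance between lid and tub below 0.012 m and angle between the x axis of lid and the x axis of tub, either way round below 0.12 rad and linear speed of each of lid, pail below 0.02 m/s); the robot touches nothing.
It fails at once if the pail is tipped by more than 35 degrees (angle between pail's own z axis and vertical above 0.61 rad).
It fails at once if a mould is dropped into the tub (from more than about 3 cm) ((x of mould_round in the frame of tub between -0.08 and 0.08 m and y of mould_round in the frame of tub between -0.105 and 0.105 m and z of mould_round in the frame of tub between 0.012 and 0.15 m and linear speed of mould_round above 0.65 m/s and contact force between the fingers and mould_round below 0.2 N) or (x of mould_small in the frame of tub between -0.08 and 0.08 m and y of mould_small in the frame of tub between -0.105 and 0.105 m and z of mould_small in the frame of tub between 0.012 and 0.15 m and linear speed of mould_small above 0.65 m/s and contact force between the fingers and mould_small below 0.2 N) or (x of mould_square in the frame of tub between -0.08 and 0.08 m and y of mould_square in the frame of tub between -0.105 and 0.105 m and z of mould_square in the frame of tub between 0.012 and 0.15 m and linear speed of mould_square above 0.65 m/s and contact force between the fingers and mould_square below 0.2 N) or (x of mould_long in the frame of tub between -0.08 and 0.08 m and y of mould_long in the frame of tub between -0.105 and 0.105 m and z of mould_long in the frame of tub between 0.012 and 0.15 m and linear speed of mould_long above 0.65 m/s and contact force between the fingers and mould_long below 0.2 N)).
It fails at once if a jar or the rib is shifted or a jar knocked over (distance of any of glaze_jar, slip_jar, rib from where it was at the start of the episode above 0.03 m or angle between any of glaze_jar, slip_jar's own z axis and vertical above 0.4 rad).
Of mould_round, mould_small, mould_square, mould_long only 2 to 4 are there at a start; the rules pass over those that are not, and their reading is None.
At some moment in a run one of mould_round, mould_small, mould_square, mould_long may be knocked a few centimetres aside while the robot is not near it.
It also fails if it takes over 210 s, if anything falls off the work surface, if the arm or the gripper's body presses on something with over 40 N, if the wrist force passes 120 N, or if a joint passes its speed limit or range.

ROBOT

A 6-joint arm with a two-finger parallel gripper is mounted at the origin on the work surface. World frame = base frame: x ahead of the robot, y to its left, z up, the work surface at z = 0. Lengths are in m, angles in degrees, forces in N, time in s.
With the tool pointing down it reaches from about 0.35 to 0.875 m from the base axis. Payload 4.2 kg.
Tool frame: the origin (TCP) lies midway between the tips of the shut fingers; the grasp point (between the pads) lies 19 mm behind it; z points along the fingers, y is the line along which they close (so a half turn about z gives the same grasp; the last joint's range is limited). The gripper opens to 87 mm and grips with 3 to 60 N. Pads are 19 mm wide; open, the fingers measure 117 mm over their backs; the gripper's body (75 mm by 190 mm) begins 51 mm behind the grasp point.
Start: joints at [14.817, 22.042, 0.453, 0, -68.411, -14.817], TCP at [0.625, 0, 0.223] pointing down, gripper open.
Joint ranges: [-179.83, 179.83], [-69.29, 118.12], [-61.27, 80.66], [-181.25, 117.63], [-171.15, -9.14], [-177.46, 177.46]. Speed limits (degrees/s): [159.86, 159.86, 180, 180, 180, 180].

INTERFACE

Orientations are given as a 3x3 rotation matrix whose columns are the frame's x, y, z axes.
In Python, from station import * gives the robot as it stands.
- The arm moves only by the tool move_arm, never from a script. Its argument "targets" is text: rows parted by semicolons, each of 4 numbers parted by spaces: the shift along the world's x, y, z in units of 25 mm (1.0 is 25 mm), then the turn about the world's z in units of 5 degrees (1.0 is 5 degrees). In form: tx ty tz spin; .... A call has 1 to 10 rows; each row shifts and turns the commanded pose from where the row before left it; what a row does not reach is not made up. A row lasts 1/12 s, in which the tool goes at most 41.7 mm and 7.16 degrees, less where a joint would pass 70% of its speed; a pose out of reach is approached as far as the arm can. A call is refused whole if a number of a shift passes 1 or a number of a turn 1, either way. A call with a gripper value outside its range is refused whole. "gripper" is the finger opening in mm, from 0 to 87, set as the call begins (left out, the last holds). The fingers move at their own pace and stop on an object; the grip force is fixed at half the most. Time passes only in rows, so rows that do not move let the fingers close. It gives the time, the measured TCP pose, the force, the opening and the grip force at its end, in the units of the state.
- sense(): the state, without advancing time (a new reading comes with each control period).
- capture(name): name is "scene" or "side" or "wrist"; returns a dict with "image" (420x560x3 uint8, blue, green, red), "fx", "fy", "cx", "cy" (pixels), "D" ([k1, k2, p1, p2, k3] as OpenCV has them; the pictures are not rectified), "world_from_camera" (4x4, takes a point from camera to world coordinates); the wrist camera has in their place "hand_eye" (4x4, takes a point from camera to tool coordinates, whose origin is the TCP and whose axes are the flange's). Camera axes: x right, y up, looking along -z (the intrinsics and any distortion apply to the point x, -y, -z); pixel columns grow to the right and rows downward; lengths in m; the calibration is good to about 2 mm. A picture is of the moment at which its call begins: read the wrist's pose just before it. There is no depth.
- finish_job(): hands the job in; it is judged then, once.
The state is a dict: "time_s": time; "joints": joint angles; "joint_velocities": joint speeds; "effort": joint torques, N m; "tcp_pos": TCP position; "ee_rot": TCP orientation; "wrist_force": force on the tool from outside, world axes, zero at the start; "moment": the same for the moment, N m; "gripper_width": opening from 0.0 (shut) to 1.0 (fully open); "gripper_force": force on a finger pad.
Only numpy, scipy, OpenCV 4.12 (cv2) and the standard library are available. Lean on these libraries where they do the work, as an engineer would, in place of code of your own. Each camera call takes 0.05 s, during which the arm holds its last target. There are 200 camera calls.

## Working session

There is one attempt and no reset: what is moved stays moved. The work goes in short steps, Python scripts to look and compute and a tool call to move; the robot and the scene stay as the last step left them, time stands still between calls to the robot, and variables do not carry over. Pictures are saved under pics/ and viewed, at most 18 in all, crops included, and the job is handed in when it is done.

Besides the shell and the picture viewer there is one more tool, called after "Request:" as name(argument=value, ...) on one line, values as JSON. move_arm: Moves the arm, as the interface text tells. Its arguments: {"type":"object","properties":{"targets":{"type":"string"},"gripper":{"type":"number"}},"required":["targets"]}

```bash
ls; mkdir -p pics; cat > h.py <<'E'
from station import *
import numpy as np, cv2
def cam(name):
    s=sense(); c=capture(name)
    K=np.array([[c['fx'],0,c['cx']],[0,c['fy'],c['cy']],[0,0,1.]]); D=np.array(c['D'],float)
    if name=='wrist':
        T=np.eye(4);T[:3,:3]=np.array(s['ee_rot']);T[:3,3]=s['tcp_pos'];W=T@np.array(c['hand_eye'])
    else: W=np.array(c['world_from_camera'])
    return dict(img=c['image'],K=K,D=D,W=W)
def ray(c,uv):
    p=cv2.undistortPoints(np.array(uv,float).reshape(-1,1,2),c['K'],c['D'])[:,0]
    d=np.c_[p[:,0],-p[:,1],-np.ones(len(p))]@c['W'][:3,:3].T
    return c['W'][:3,3],d
def plane(c,uv,z):
    o,d=ray(c,uv); return o+d*((z-o[2])/d[:,2])[:,None]
def tri(c1,u1,c2,u2):
    o1,d1=ray(c1,[u1]);o2,d2=ray(c2,[u2]);d1=d1[0];d2=d2[0]
    t=np.linalg.lstsq(np.c_[d1,-d2],o2-o1,rcond=None)[0]
    a=o1+t[0]*d1;b=o2+t[1]*d2
    return (a+b)/2,np.linalg.norm(a-b)
def proj(c,P):
    P=np.atleast_2d(P); q=(P-c['W'][:3,3])@c['W'][:3,:3]
    q=q*[1,-1,-1]
    return cv2.projectPoints(q.reshape(-1,1,3),np.zeros(3),np.zeros(3),c['K'],c['D'])[0][:,0]
def show(c,name,s=1.4,crop=None):
    i=c['img']
    if crop: x0,y0,x1,y1=crop; i=i[y0:y1,x0:x1]
    i=cv2.resize(i,None,fx=s,fy=s,interpolation=cv2.INTER_CUBIC); cv2.imwrite('pics/'+name,i)
E
python3 - <<'E'
from h import *
import pickle
for n in['scene','side','wrist']:
    c=cam(n);pickle.dump(c,open(n+'0.pkl','wb'));show(c,n+'0.png')
    print(n,c['W'].round(3).tolist(),c['K'][0,0])
s=sense();print(s['tcp_pos'],s['ee_rot'],s['wrist_force'])
E
```

```text
pics
scene [[0.482, -0.617, 0.623, 1.201], [0.876, 0.352, -0.33, -0.315], [-0.016, 0.704, 0.71, 0.883], [0.0, 0.0, 0.0, 1.0]] 437.67060380121006
side [[-0.99, 0.114, -0.08, 0.439], [-0.138, -0.756, 0.64, 0.914], [0.012, 0.645, 0.764, 1.247], [0.0, 0.0, 0.0, 1.0]] 507.84093217191804
wrist [[-1.0, -0.001, 0.002, 0.624], [0.001, -0.959, -0.285, -0.078], [0.002, -0.285, 0.959, 0.383], [0.0, 0.0, 0.0, 1.0]] 308.9266068888405
[6.24561319e-01 1.91493918e-05 2.21724081e-01] [[-1.08384746e-04 -9.99998665e-01 -1.63016061e-03]
 [-9.99999990e-01  1.08538844e-04 -9.44413377e-05]
 [ 9.46181475e-05  1.63015036e-03 -9.99998667e-01]] [ 0.14349073 -0.28266951 -0.54181119]
```

View pics/scene0.png

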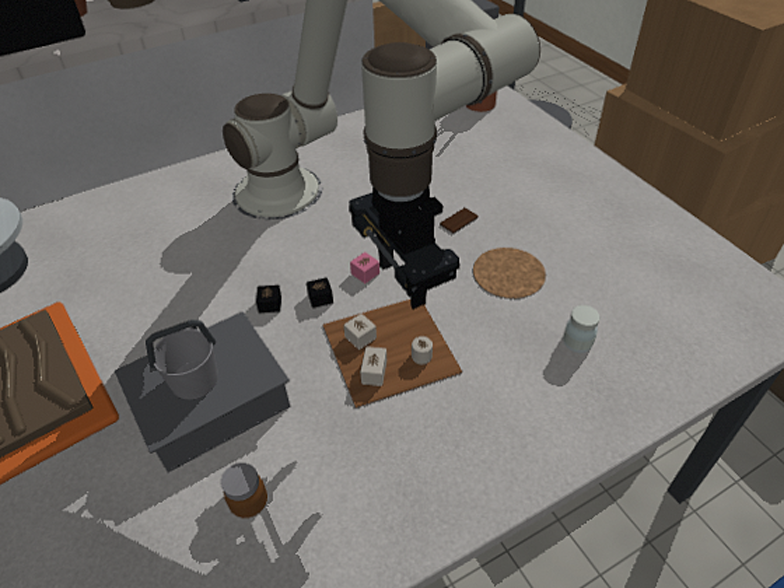

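View pics/side0.png

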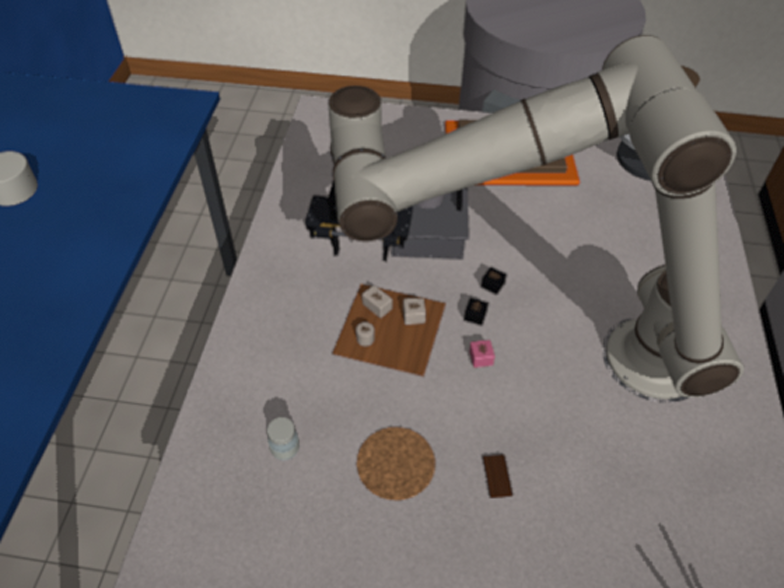

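The scene view shows the pail (188,360) on the grey lid, the cork mat (509,272), and a board with three white moulds: square (360,330), long (374,366) and small round (422,349). Look-alikes are black cubes at (268,298) and (319,292) and a pink one at (364,267). The rib is at (459,220), the glaze jar at (580,330) and the slip jar at (244,490). In the side view the arm hides the tub.

```bash
cat > m1.py <<'E'
from h import *
import pickle
S=pickle.load(open('scene0.pkl','rb'));D=pickle.load(open('side0.pkl','rb'))
q=lambda c,l,z:plane(c,np.array(l,float)/1.4,z).round(4).tolist()
print('lid corners z.081',q(S,[(118,370),(240,315),(289,377),(153,447)],.081))
print('lid corners z.0', q(S,[(168,468),(289,403)],0))
print('rim z.156',q(S,[(188,347)],.156),'bar z.206',q(S,[(152,345),(206,323)],.206))
print('mat',q(S,[(509,272)],.004),q(D,[(396,462)],.004))
print('board',q(S,[(323,325),(420,299),(461,373),(356,405)],.005),q(D,[(362,285),(445,302),(425,375),(333,354)],.005))
for n,a,b in [('square',(360,325),(414,305)),('long',(374,358),(377,296)),('small',(422,343),(365,329)),('black1',(268,291),(494,274)),('black2',(319,285),(477,305)),('pink',(364,261),(483,347)),('jar',(585,313),(281,428))]:
    p,e=tri(S,np.array(a)/1.4,D,np.array(b)/1.4);print(n,p.round(4),round(e,4))
print('rib',q(S,[(459,220)],.008),q(D,[(497,475)],.008),'slip',q(S,[(240,474)],.07))
E
python3 m1.py
```

```text
lid corners z.081 [[0.4411, -0.4392, 0.081], [0.4238, -0.2204, 0.081], [0.5934, -0.1945, 0.081], [0.6142, -0.4213, 0.081]]
lid corners z.0 [[0.6046, -0.4196, 0.0], [0.5835, -0.203, 0.0]]
rim z.156 [[0.5206, -0.3216, 0.156]] bar z.206 [[0.5378, -0.3665, 0.206], [0.5353, -0.285, 0.206]]
mat [[0.5097, 0.313, 0.004]] [[0.5074, 0.3168, 0.004]]
board [[0.4536, -0.0806, 0.005], [0.4859, 0.1143, 0.005], [0.6776, 0.0861, 0.005], [0.6465, -0.1053, 0.005]] [[0.6438, -0.1008, 0.005], [0.4525, -0.0796, 0.005], [0.4751, 0.1174, 0.005], [0.6722, 0.0941, 0.005]]
square [ 0.5178 -0.0318  0.0417] 0.0009
long [ 0.5997 -0.0444  0.043 ] 0.001
small [0.6108 0.0457 0.0413] 0.0015
black1 [ 0.3508 -0.1476  0.0402] 0.0001
black2 [ 0.383  -0.0544  0.0386] 0.0008
pink [0.3635 0.0533 0.0371] 0.0012
jar [0.7202 0.3158 0.0776] 0.0016
rib [[0.3203, 0.3127, 0.008]] [[0.3176, 0.3177, 0.008]] slip [[0.7122, -0.3205, 0.07]]
```

View pics/wrist0.png

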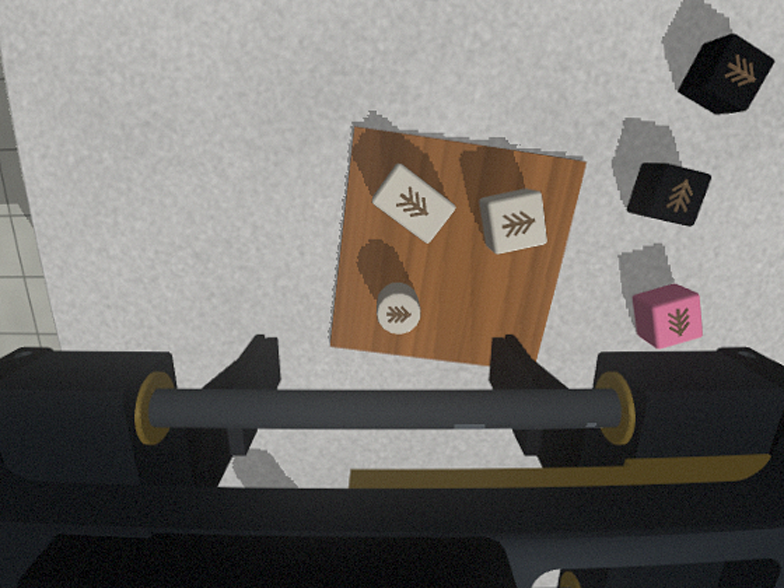

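The wrist view shows the board with three white moulds: long (413,203), square (515,222) and small (399,312). The black and pink cubes lie off the board to the right, so they are the look-alikes. No mould_round is visible. Next I fly the wrist camera over the pail.

Request:
move_arm(targets="0 -0.4 1 0;-0.4 -0.8 1 0;-0.4 -0.8 1 0;-0.4 -0.8 1 0;-0.4 -0.8 0 0;-0.4 -0.8 0 0;-0.4 -0.8 0 0;-0.4 -0.8 0 0;-0.4 -0.8 0 0;0 0 0 0", gripper=87)

```text
time_s: 0.98
tcp_pos: [0.5432, -0.1725, 0.3226]
ee_rot: [[-0.003, -1.0, -0.001], [-1.0, 0.003, -0.0], [0.0, 0.001, -1.0]]
wrist_force: [-0.6, 0.4, 0.4]
gripper_width: 1.0
gripper_force: 0.0
```

```bash
python3 - <<'E'
from h import *
import pickle
c=cam('wrist');pickle.dump(c,open('wrist1.pkl','wb'));show(c,'wrist1.png')
print(sense()['tcp_pos'])
S=pickle.load(open('scene0.pkl','rb'))
q=lambda c,l,z:plane(c,np.array(l,float)/1.4,z).round(3).tolist()
print('table edge',q(S,[(400,588),(784,380)],0),'orange',q(S,[(58,303),(118,415)],0.02))
print(proj(S,[[.71,-.12,0],[.71,.12,0],[.9,.12,0],[.9,-.12,0]])*1.4)
E
```

```text
[ 0.54404164 -0.17130552  0.32252306]
table edge [[0.942, -0.184, 0.0], [0.975, 0.58, -0.0]] orange [[0.152, -0.524, 0.02], [0.48, -0.468, 0.02]]
[[365.27921334 438.99145337]
 [487.03341768 379.94683822]
 [555.55562267 465.18292813]
 [424.45111644 539.36661211]]
```

View pics/wrist1.png

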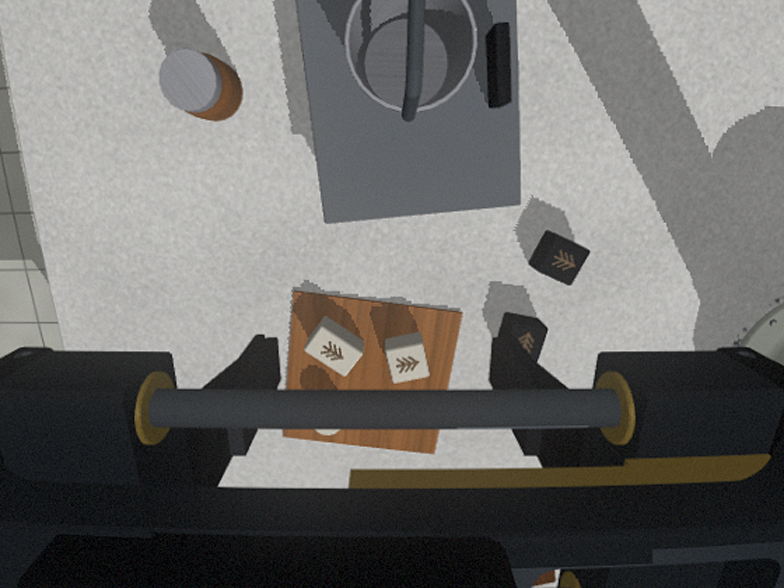

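The wrist view shows the pail rim at (411,50), the handle bar along the column at about (415,0–115) and the black fin at (498,65) on the lid's right side, which is towards the robot. I shift another 100 mm in -y for the second view.

Request:
move_arm(targets="0 -0.8 0.4 0;0 -0.8 0.4 0;0 -0.8 0.4 0;0 -0.8 0.4 0;0 -0.8 0.4 0;0 0 0 0;0 0 0 0")

```text
time_s: 1.62
tcp_pos: [0.5455, -0.27, 0.3722]
ee_rot: [[-0.001, -1.0, 0.0], [-1.0, 0.001, 0.001], [-0.001, -0.0, -1.0]]
wrist_force: [0.4, -0.5, -0.4]
gripper_width: 0.999
gripper_force: 0.0
```

```bash
python3 - <<'E'
from h import *
import pickle
c=cam('wrist');pickle.dump(c,open('wrist2.pkl','wb'));show(c,'wrist2.png')
print(sense()['tcp_pos'])
E
```

```text
[ 0.54521183 -0.26930114  0.37172242]
```

View pics/wrist2.png

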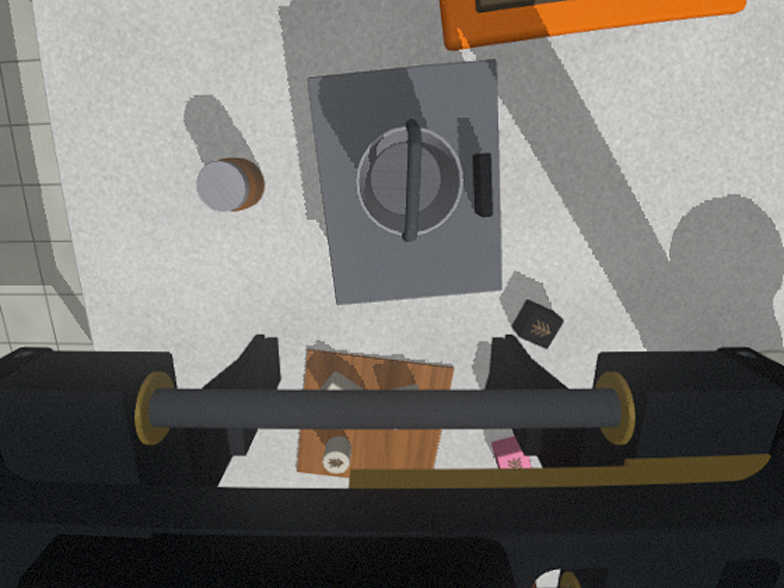

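```bash
python3 - <<'E'
from h import *
import pickle
A=pickle.load(open('wrist1.pkl','rb'));B=pickle.load(open('wrist2.pkl','rb'));S=pickle.load(open('scene0.pkl','rb'))
for n,a,b in[('lidc far',(325,222),(337,304)),('lidc near',(520,205),(501,290)),('bar end',(409,113),(409,235)),('fin',(490,108),(477,215)),('base',(404,62),(405,176))]:
    p,e=tri(A,np.array(a)/1.4,B,np.array(b)/1.4);print(n,p.round(4),round(e,4))
p,e=tri(S,np.array((152,345))/1.4,B,np.array((412,125))/1.4);print('bar end -y S/B',p,e)
p,e=tri(S,np.array((206,324))/1.4,B,np.array((409,236))/1.4);print('bar end +y S/B',p,e)
q=lambda c,l,z:plane(c,np.array(l,float)/1.4,z).round(4).tolist()
print('lid B',q(B,[(308,78),(495,60),(501,290),(337,304)],.081), np.mean(q(B,[(308,78),(495,60),(501,290),(337,304)],.081),0))
print('rim c',q(B,[(410,181)],.156),'bar',q(B,[(412,125),(409,236)],.206),'fin top',q(B,[(483,185),(475,155),(492,155),(476,215),(492,215)],.114))
print('slip',q(B,[(223,185)],.07))
E
```

```text
lidc far [ 0.5975 -0.1963  0.0815] 0.0003
lidc near [ 0.4163 -0.2113  0.0788] 0.0005
bar end [ 0.5237 -0.2844  0.1507] 0.0013
fin [ 0.4507 -0.2948  0.0889] 0.0013
base [ 0.5245 -0.3332  0.0787] 0.0012
bar end -y S/B [ 0.52432565 -0.37082184  0.19247771] 0.0064863433975229905
bar end +y S/B [ 0.52503558 -0.28773986  0.19274028] 0.005660517389079231
lid B [[0.6186, -0.4261, 0.081], [0.4387, -0.4424, 0.081], [0.4171, -0.212, 0.081], [0.5974, -0.1961, 0.081]] [ 0.51795 -0.31915  0.081  ]
rim c [[0.5231, -0.3316, 0.156]] bar [[0.5251, -0.3731, 0.206], [0.5262, -0.2928, 0.206]] fin top [[0.4512, -0.3262, 0.114], [0.4603, -0.3536, 0.114], [0.4443, -0.3537, 0.114], [0.4564, -0.2978, 0.114], [0.4408, -0.2978, 0.114]]
slip [[0.7151, -0.3247, 0.07]]
```

Request:
move_arm(targets="-0.4 -0.9 0 0;-0.4 -0.9 0 0;0 -0.75 -0.4 0;0 0 -1 0;0 0 -1 0;0 0 -1 0;0 0 -1 0;0 0 -1 0;0 0 -1 0;0 0 -1 0")

```text
time_s: 2.5
tcp_pos: [0.5248, -0.332, 0.1858]
ee_rot: [[0.002, -1.0, -0.001], [-1.0, -0.002, 0.001], [-0.001, 0.001, -1.0]]
wrist_force: [0.4, 0.3, -0.4]
gripper_width: 1.0
gripper_force: 0.0
```

```bash
python3 - <<'E'
from h import *
c=cam('wrist');show(c,'w3.png',crop=(150,150,430,350),s=2.5)
print(sense()['tcp_pos'])
E
```

```text
[ 0.52198116 -0.33025978  0.17972969]
```

View pics/w3.png

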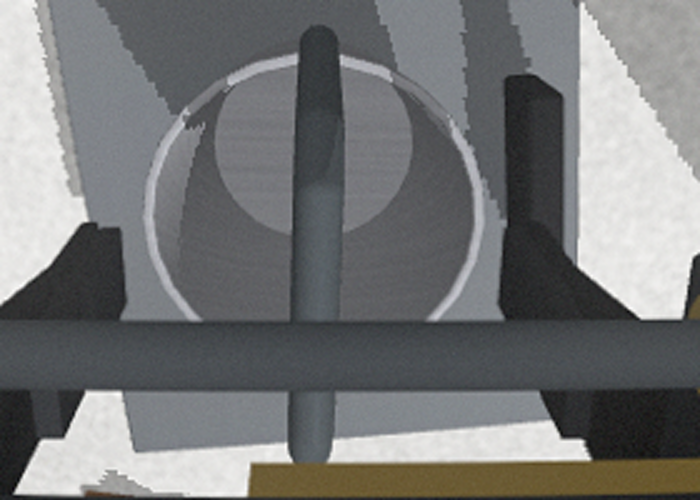

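The handle bar (at 318 across) lies between the open fingers, so I close.

Request:
move_arm(targets="0 0 0 0;0 0 0 0;0 0 0 0;0 0 0 0;0 0 0 0;0 0 0 0;0 0 0 0;0 0 0 0", gripper=0)

```text
time_s: 3.22
tcp_pos: [0.525, -0.3338, 0.1879]
ee_rot: [[-0.0, -1.0, 0.001], [-1.0, 0.0, -0.0], [0.0, -0.001, -1.0]]
wrist_force: [-0.4, 0.1, -0.9]
gripper_width: 0.479
gripper_force: 0.0
```

Request:
move_arm(targets="0 0 0.4 0;0 0 0.6 0;0 0 0.6 0;0 0 0 0")

```text
time_s: 3.55
tcp_pos: [0.5267, -0.3349, 0.2319]
ee_rot: [[0.001, -1.0, 0.006], [-1.0, -0.001, -0.004], [0.004, -0.006, -1.0]]
wrist_force: [-0.1, -0.3, 1.3]
gripper_width: 0.169
gripper_force: 0.0
```

The fingers are slower than I assumed and I lifted too soon. I reopen, come back down and close with more time.

Request:
move_arm(targets="0 0 0 0;0 0 0 0;0 0 0 0;0 0 0 0;0 0 0 0;0 0 0 0;0 0 -0.4 0;0 0 -0.6 0;0 0 -0.6 0;0 0 0 0", gripper=50)

```text
time_s: 4.38
tcp_pos: [0.5229, -0.3325, 0.1833]
ee_rot: [[-0.001, -1.0, -0.007], [-1.0, 0.001, 0.004], [-0.004, 0.007, -1.0]]
wrist_force: [-0.1, 0.2, -1.8]
gripper_width: 0.574
gripper_force: 0.0
```

Request:
move_arm(targets="0 0 0 0;0 0 0 0;0 0 0 0;0 0 0 0;0 0 0 0;0 0 0 0;0 0 0 0;0 0 0 0;0 0 0 0;0 0 0 0", gripper=0)

```text
time_s: 5.22
tcp_pos: [0.5249, -0.334, 0.1878]
ee_rot: [[-0.0, -1.0, -0.0], [-1.0, 0.0, -0.0], [0.0, 0.0, -1.0]]
wrist_force: [-1.1, -0.8, 0.2]
gripper_width: 0.102
gripper_force: 30.0
```

Request:
move_arm(targets="0 0 0 0;0 0 0 0;0 0 0 0;0 0 0 0")

```text
time_s: 5.55
tcp_pos: [0.5249, -0.3339, 0.1878]
ee_rot: [[0.0, -1.0, 0.0], [-1.0, -0.0, -0.0], [0.0, -0.0, -1.0]]
wrist_force: [-1.6, -1.9, 2.0]
gripper_width: 0.1
gripper_force: 30.0
```

Request:
move_arm(targets="0 0 0.3 0;0 0 0.6 0;0 0 0.7 0;0 0.2 0 0;0 0.5 0 0;0 0.8 0 0;0 1 0 0;0 1 0 0;0 1 0 0;0 1 0 0")

```text
time_s: 6.38
tcp_pos: [0.5234, -0.1935, 0.2254]
ee_rot: [[-0.0, -1.0, -0.004], [-1.0, 0.0, 0.002], [-0.002, 0.004, -1.0]]
wrist_force: [0.8, -0.1, -4.3]
gripper_width: 0.097
gripper_force: 30.0
```

Request:
move_arm(targets="0 1 0 0;-0.1 1 0 0;-0.1 1 0 0;-0.1 1 0 0;-0.1 1 0 0;-0.1 1 0 0;-0.1 1 0 0;-0.1 1 0 0;0 1 0 0;0 1 0 0")

```text
time_s: 7.22
tcp_pos: [0.5052, 0.0557, 0.2258]
ee_rot: [[0.0, -1.0, -0.004], [-1.0, -0.0, 0.0], [-0.0, 0.004, -1.0]]
wrist_force: [0.1, 0.1, -2.7]
gripper_width: 0.104
gripper_force: 30.0
```

Request:
move_arm(targets="0 1 0 0;0 1 0 0;0 1 0 0;0 1 0 0;0 1 0 0;0 1 0 0;0 1 0 0;0 1 0 0;0 0.7 0 0;0 0.3 0 0")

```text
time_s: 8.05
tcp_pos: [0.506, 0.2812, 0.2258]
ee_rot: [[0.002, -1.0, -0.002], [-1.0, -0.002, -0.001], [0.001, 0.002, -1.0]]
wrist_force: [0.2, -0.2, -4.6]
gripper_width: 0.104
gripper_force: 30.0
```

Request:
move_arm(targets="0 0 0 0;0 0 0 0;0 0 0 0")

```text
time_s: 8.3
tcp_pos: [0.507, 0.2777, 0.2272]
ee_rot: [[-0.001, -1.0, -0.001], [-1.0, 0.001, -0.001], [0.001, 0.001, -1.0]]
wrist_force: [-0.1, 0.1, -3.8]
gripper_width: 0.094
gripper_force: 30.0
```

```bash
python3 - <<'E'
from h import *
c=cam('scene');d=cam('side')
i=np.hstack([cv2.resize(c['img'][100:300,260:460],(400,400)),cv2.resize(d['img'][230:400,180:350],(400,400))]);cv2.imwrite('pics/p4.png',i)
print(sense()['tcp_pos'],sense()['wrist_force'])
E
```

```text
[0.50737255 0.27761776 0.22757259] [-0.02331245 -0.87414699 -3.39678322]
```

View pics/p4.png

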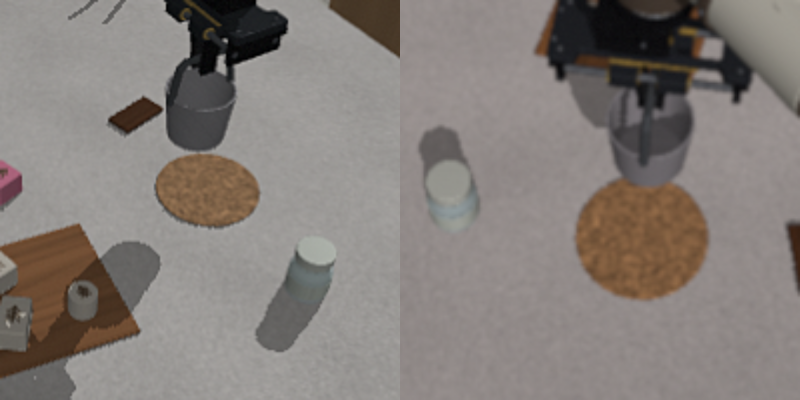

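The pail hangs upright from the gripper (left picture, at 200,105), about 37 mm short of the mat centre. I continue and set it down.

Request:
move_arm(targets="0 0.4 0 0;0 0.7 0 0;0 0.4 -0.3 0;0 0 -0.7 0;0 0 -0.8 0;0 0 -0.8 0;0 0 -0.8 0;0 0 -0.6 0;0 0 -0.4 0;0 0 -0.1 0")

```text
time_s: 9.23
tcp_pos: [0.5064, 0.3164, 0.1123]
ee_rot: [[0.0, -1.0, -0.003], [-1.0, -0.0, -0.003], [0.003, 0.003, -1.0]]
wrist_force: [0.9, -0.8, -4.0]
gripper_width: 0.102
gripper_force: 30.0
```

Request:
move_arm(targets="0 0 -0.1 0;0 0 -0.05 0;0 0 0 0;0 0 0 0")

```text
time_s: 9.57
tcp_pos: [0.508, 0.3168, 0.1123]
ee_rot: [[0.0, -1.0, 0.001], [-1.0, -0.0, 0.001], [-0.001, -0.001, -1.0]]
wrist_force: [0.1, -0.1, -4.7]
gripper_width: 0.099
gripper_force: 30.0
```

Request:
move_arm(targets="0 0 -0.1 0;0 0 0 0;0 0 0 0;0 0 0 0")

```text
time_s: 9.9
tcp_pos: [0.5084, 0.3169, 0.1107]
ee_rot: [[0.001, -1.0, 0.003], [-1.0, -0.001, 0.002], [-0.002, -0.003, -1.0]]
wrist_force: [-1.2, -0.9, 6.0]
gripper_width: 0.108
gripper_force: 30.0
```

Request:
move_arm(targets="0 0 -0.1 0;0 0 0 0;0 0 0 0;0 0 0 0")

```text
time_s: 10.23
tcp_pos: [0.5089, 0.317, 0.1107]
ee_rot: [[0.002, -1.0, 0.005], [-1.0, -0.002, 0.002], [-0.002, -0.005, -1.0]]
wrist_force: [-4.6, -2.2, 15.7]
gripper_width: 0.103
gripper_force: 30.0
```

Request:
move_arm(targets="0 0 0 0;0 0 0 0;0 0 0 0;0 0 0 0;0 0 0 0;0 0 0 0;0 0 0.4 0;0 0 1 0;0 0 1 0;0 0 1 0", gripper=50)

```text
time_s: 11.07
tcp_pos: [0.5075, 0.3162, 0.1927]
ee_rot: [[0.0, -1.0, -0.0], [-1.0, -0.0, -0.001], [0.001, 0.0, -1.0]]
wrist_force: [-0.2, 0.4, 0.1]
gripper_width: 0.574
gripper_force: 0.0
```

Request:
move_arm(targets="0 -0.3 0.8 -1;-0.2 -0.8 0.4 -1;-0.2 -1 0 -1;-0.2 -1 0 -1;-0.2 -1 0 -1;-0.2 -1 0 -1;-0.2 -1 0 -1;-0.2 -1 0 -1;-0.2 -1 0 -1;-0.2 -1 0 -1", gripper=87)

```text
time_s: 11.9
tcp_pos: [0.4622, 0.0876, 0.2221]
ee_rot: [[-0.769, -0.64, 0.001], [-0.64, 0.769, 0.0], [-0.001, -0.0, -1.0]]
wrist_force: [0.3, 0.7, -0.9]
gripper_width: 0.999
gripper_force: 0.0
```

Request:
move_arm(targets="-0.2 -1 0 -1;-0.2 -1 0 -1;-0.2 -1 0 -1;0 -1 0 -1;0 -1 0 -1;0 -1 0 -1;0 -1 0 -1;0 -1 0 0;0 -1 0 0;0 -1 0 0")

```text
time_s: 12.73
tcp_pos: [0.4474, -0.1625, 0.2222]
ee_rot: [[-0.996, -0.087, 0.001], [-0.087, 0.996, -0.0], [-0.001, -0.0, -1.0]]
wrist_force: [-0.0, 0.0, 0.1]
gripper_width: 0.999
gripper_force: 0.0
```

Request:
move_arm(targets="0 -1 0 0;0 -1 0 0;0 -1 0 0;0 -0.5 0 0;0 0 0 0;0 0 0 0")

```text
time_s: 13.23
tcp_pos: [0.4473, -0.2492, 0.2216]
ee_rot: [[-0.996, -0.086, 0.0], [-0.086, 0.996, 0.0], [-0.0, 0.0, -1.0]]
wrist_force: [-0.2, 0.3, 0.2]
gripper_width: 0.999
gripper_force: 0.0
```

```bash
python3 - <<'E'
from h import *
import pickle
d=cam('side');c=cam('scene');w=cam('wrist')
pickle.dump((c,d,w),open('s5.pkl','wb'))
i=np.hstack([cv2.resize(w['img'],(560,420))[:, :],cv2.resize(c['img'][100:300,260:460],(240,210)).repeat(2,0)[:420]]);cv2.imwrite('pics/p5.png',i)
s=sense();print(s['tcp_pos'],s['ee_rot'],s['joints'])
E
```

```text
[ 0.44749655 -0.24804809  0.22163514] [[-9.96110151e-01 -8.81160317e-02  3.63463980e-04]
 [-8.81160332e-02  9.96110217e-01  1.19751580e-05]
 [-3.63105387e-04 -2.00984276e-05 -9.99999934e-01]] [-1.08031202e+01  1.10086058e+01 -1.53077109e+01 -5.10742249e-03
 -6.36633561e+01 -7.41393815e+01]
```

View pics/p5.png

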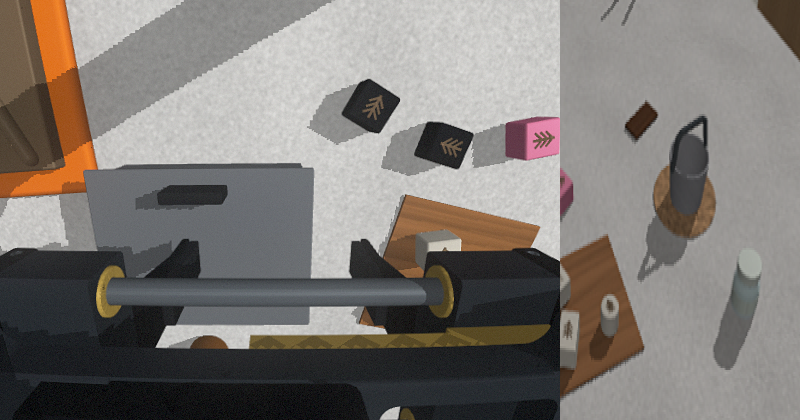

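The pail stands on the mat (right, 690,190). The fin shows in the wrist view at (158–227, 185–204), and the lid's front edge runs from (86,170) to (313,168).

```bash
python3 - <<'E'
from h import *
import pickle
c,d,w=pickle.load(open('s5.pkl','rb'))
m=(w['img'].max(2)<45).astype(np.uint8)[170:215,145:240]
n,l,st,ce=cv2.connectedComponentsWithStats(m);print(st[1:].tolist(),[x for x in ce[1:].tolist()])
ys,xs=np.where(m);print(xs.min()+145,xs.max()+145,ys.min()+170,ys.max()+170)
print(plane(w,[(163,187),(227,185),(226,201),(158,204)],.114).round(4),plane(w,[(193,190)],.114),plane(w,[(86,170),(313,168)],.081))
cs=plane(w,[(86,170),(313,168)],.081)
print(sense()['tcp_pos'])
E
```

```text
[[14, 15, 68, 19, 375], [80, 16, 2, 4, 7], [12, 24, 2, 1, 2], [17, 24, 2, 3, 3], [20, 25, 2, 2, 2], [23, 24, 2, 1, 2], [27, 24, 1, 1, 1], [29, 24, 1, 2, 2], [31, 24, 1, 1, 1], [35, 24, 5, 4, 9], [41, 24, 1, 1, 1], [57, 24, 2, 1, 2], [61, 24, 1, 1, 1], [69, 24, 1, 1, 1], [74, 25, 2, 2, 2], [13, 26, 11, 9, 39], [22, 26, 9, 9, 30], [30, 26, 42, 9, 99], [42, 26, 6, 3, 7], [45, 26, 1, 1, 1], [51, 27, 1, 1, 1], [56, 26, 1, 1, 1], [58, 26, 1, 1, 1], [64, 27, 1, 1, 1], [36, 29, 1, 1, 1], [56, 28, 3, 2, 3], [60, 28, 2, 2, 2], [67, 28, 3, 2, 3], [71, 28, 1, 1, 1], [56, 31, 3, 1, 3]] [[51.488, 19.624], [80.57142857142857, 17.571428571428573], [12.5, 24.0], [17.333333333333332, 25.0], [20.5, 25.5], [23.5, 24.0], [27.0, 24.0], [29.0, 24.5], [31.0, 24.0], [37.22222222222222, 25.666666666666668], [41.0, 24.0], [57.5, 24.0], [61.0, 24.0], [69.0, 24.0], [74.5, 25.5], [16.974358974358974, 30.692307692307693], [26.333333333333332, 30.533333333333335], [48.82828282828283, 31.282828282828284], [44.857142857142854, 27.142857142857142], [45.0, 26.0], [51.0, 27.0], [56.0, 26.0], [58.0, 26.0], [64.0, 27.0], [36.0, 29.0], [57.0, 28.333333333333332], [60.5, 28.5], [68.0, 28.333333333333332], [71.0, 28.0], [57.0, 31.0]]
157 226 185 204
[[ 0.4395 -0.3495  0.114 ]
 [ 0.4327 -0.292   0.114 ]
 [ 0.4476 -0.2923  0.114 ]
 [ 0.4558 -0.3543  0.114 ]] [[ 0.43993036 -0.32234074  0.114     ]] [[ 0.43706426 -0.43947072  0.081     ]
 [ 0.41602185 -0.21281953  0.081     ]]
[ 0.44749655 -0.24804809  0.22163514]
```

Request:
move_arm(targets="0 -0.8 0 0;0.06 -0.8 0 0;0 -0.8 0 0;0 -0.6 -0.5 0;0 0 -1 0;0 0 -1 0;0 0 -1 0;0 0 -0.8 0;0 0 -0.5 0;0 0 0 0")

```text
time_s: 14.22
tcp_pos: [0.4474, -0.3219, 0.0985]
ee_rot: [[-0.996, -0.088, -0.006], [-0.088, 0.996, 0.003], [0.006, 0.003, -1.0]]
wrist_force: [0.5, -0.7, -0.2]
gripper_width: 1.003
gripper_force: 0.0
```

Request:
move_arm(targets="0 0 0 0;0 0 0 0;0 0 0 0;0 0 0 0;0 0 0 0;0 0 0 0", gripper=59)

```text
time_s: 14.72
tcp_pos: [0.4496, -0.3242, 0.1023]
ee_rot: [[-0.996, -0.087, 0.002], [-0.088, 0.996, -0.001], [-0.002, -0.002, -1.0]]
wrist_force: [-0.2, -2.0, 0.8]
gripper_width: 0.698
gripper_force: 0.7
```

Request:
move_arm(targets="0 0 0 0;0 0 0 0;0 0 0 0;0 0 0 0")

```text
time_s: 15.05
tcp_pos: [0.4495, -0.3242, 0.1021]
ee_rot: [[-0.996, -0.087, 0.001], [-0.087, 0.996, -0.001], [-0.001, -0.001, -1.0]]
wrist_force: [-0.4, -1.2, 5.3]
gripper_width: 0.685
gripper_force: 25.3
```

Request:
move_arm(targets="0 0 0 0;0 0 0 0;0 0 0 0", gripper=59.6)

```text
time_s: 15.3
tcp_pos: [0.4496, -0.3243, 0.1021]
ee_rot: [[-0.996, -0.087, 0.001], [-0.087, 0.996, -0.001], [-0.001, -0.001, -1.0]]
wrist_force: [0.1, -1.7, 5.0]
gripper_width: 0.687
gripper_force: 10.2
```

Request:
move_arm(targets="0 0 0.2 0;0 0 0.3 0;0 0 0.3 0;0 0 0.2 0;0 0 0 0;0 0 0 0")

```text
time_s: 15.8
tcp_pos: [0.4491, -0.3236, 0.1266]
ee_rot: [[-0.996, -0.087, 0.001], [-0.087, 0.996, 0.0], [-0.001, -0.0, -1.0]]
wrist_force: [0.5, 0.1, -0.8]
gripper_width: 0.687
gripper_force: 10.1
```

```bash
python3 - <<'E'
from h import *
import pickle
d=cam('side');c=cam('scene');w=cam('wrist')
i=np.hstack([cv2.resize(c['img'][180:360,60:260],(400,360)),cv2.resize(w['img'],(400,360))]);cv2.imwrite('pics/p6.png',i)
s=sense();print(s['tcp_pos'],s['wrist_force'],s['moment'],s['gripper_force'])
E
```

```text
[ 0.44888388 -0.32366393  0.12608329] [-0.32991276  0.08513439 -1.05019769] [-0.10318914 -0.09589478 -0.01001613] 10.14392539858818
```

View pics/p6.png

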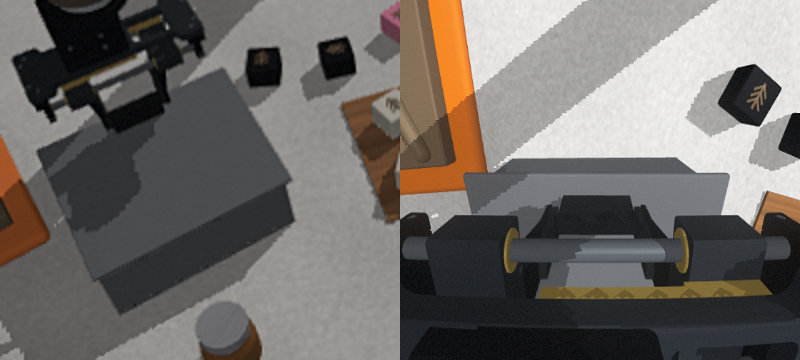

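The lid's front edge is up with the back still resting: the right view shows the raised fin, and the force is about half the lid's weight. I continue along the arc.

Request:
move_arm(targets="0.05 0 0.3 0;0.1 0 0.3 0;0.1 0 0.3 0;0.1 0 0.2 0;0.1 0 0.2 0;0 0 0 0;0 0 0 0;0 0 0 0")

```text
time_s: 16.62
tcp_pos: [0.4599, -0.3235, 0.1585]
ee_rot: [[-0.996, -0.087, -0.001], [-0.087, 0.996, 0.001], [0.001, 0.001, -1.0]]
wrist_force: [-0.5, 0.5, -1.3]
gripper_width: 0.687
gripper_force: 10.2
```

```bash
python3 - <<'E'
from h import *
import pickle
c=cam('scene');w=cam('wrist')
i=np.hstack([cv2.resize(c['img'][180:360,60:260],(400,360)),cv2.resize(w['img'],(400,360))]);cv2.imwrite('pics/p7.png',i)
s=sense();print(s['tcp_pos'],s['wrist_force'],s['moment'],s['gripper_force'])
E
```

```text
[ 0.45980721 -0.32357089  0.15833641] [ 0.90107426 -0.68724741 -1.07736518] [-0.06152105 -0.06984842  0.04234189] 10.178951025009155
```

View pics/p7.png

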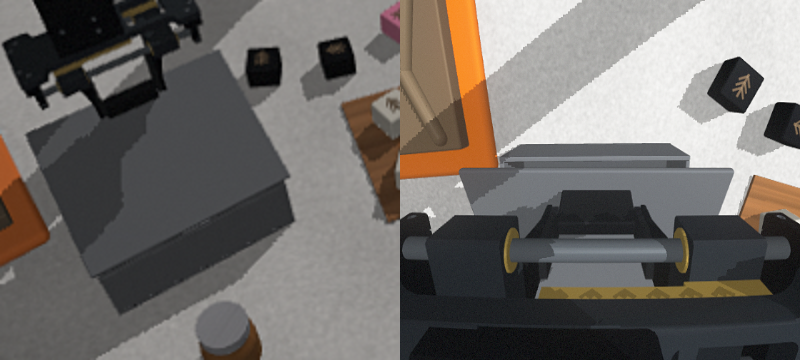

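The tip-up holds at about 0.35 rad from the 56 mm rise. Next I grip firmly, lift off and carry the lid to the free bench beyond the board, with its centre near (0.80, 0).

Request:
move_arm(targets="0 0 0 0;0 0 0 0;0 0 0 0;0 0 0.3 0;0 0 0.6 0;0 0 0.8 0;0 0 0.5 0;0 0.2 0.2 0;0 0.5 0 0;0 0.8 0 0", gripper=50)

```text
time_s: 17.55
tcp_pos: [0.4598, -0.2858, 0.2183]
ee_rot: [[-0.996, -0.085, -0.0], [-0.085, 0.996, 0.001], [0.0, 0.001, -1.0]]
wrist_force: [0.9, 0.4, -1.4]
gripper_width: 0.682
gripper_force: 30.0
```

Request:
move_arm(targets="0.2 0.8 0 0;0.4 0.8 0 0;0.6 0.8 0 0;0.7 0.8 0 0;0.7 0.8 0 0;0.7 0.8 0 0;0.7 0.8 0 0;0.7 0.8 0 0;0.7 0.8 0 0;0.7 0.8 0 0")

```text
time_s: 18.38
tcp_pos: [0.6123, -0.084, 0.2175]
ee_rot: [[-0.996, -0.088, -0.003], [-0.088, 0.996, 0.0], [0.003, 0.001, -1.0]]
wrist_force: [-0.1, -0.2, -1.7]
gripper_width: 0.683
gripper_force: 30.0
```

Request:
move_arm(targets="0.7 0.8 0 0;0.7 0.8 0 0;0.7 0.8 0 0;0.7 0.5 0 0;0.7 0.3 0 0;0.7 0 0 0;0.5 0 0 0;0.3 0 0 0;0 0 0 0;0 0 0 0")

```text
time_s: 19.22
tcp_pos: [0.7369, -0.0058, 0.2176]
ee_rot: [[-0.996, -0.087, -0.003], [-0.087, 0.996, 0.0], [0.003, 0.0, -1.0]]
wrist_force: [-0.0, 0.2, -1.4]
gripper_width: 0.682
gripper_force: 30.0
```

Request:
move_arm(targets="0.3 0 -0.5 0;0 0 -0.8 0;0 0 -0.8 0;0 0 -0.8 0;0 0 -0.8 0;0 0 -0.6 0;0 0 -0.3 0;0 0 0 0;0 0 0 0")

```text
time_s: 19.97
tcp_pos: [0.7452, -0.0064, 0.1039]
ee_rot: [[-0.996, -0.087, -0.0], [-0.087, 0.996, -0.0], [0.0, -0.0, -1.0]]
wrist_force: [-0.5, -0.8, -0.9]
gripper_width: 0.684
gripper_force: 30.0
```

```bash
python3 - <<'E'
from h import *
import pickle
c=cam('scene');w=cam('side')
i=np.hstack([cv2.resize(c['img'][150:390,170:430],(400,370)),cv2.resize(w['img'][100:400,120:420],(370,370))]);cv2.imwrite('pics/p8.png',i)
s=sense();print(s['tcp_pos'],s['wrist_force'])
E
```

```text
[ 0.74613335 -0.00621245  0.10548329] [ 0.1157084   0.46537794 -1.74783761]
```

View pics/p8.png

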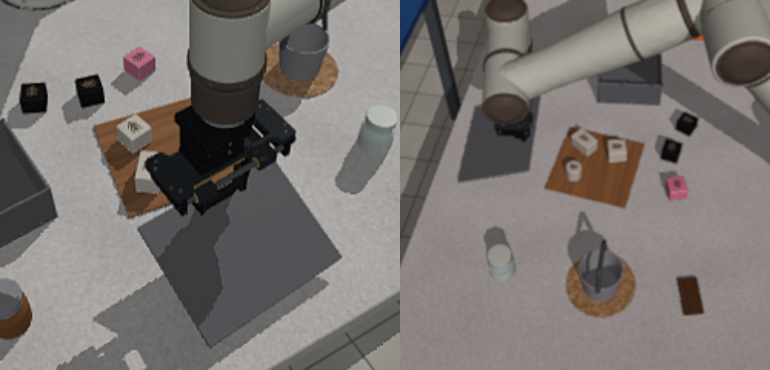

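The lid hangs over free bench (left, 240,250), clear of the board, the jars and the table edge. I lower it onto its back edge and roll it flat.

Request:
move_arm(targets="0 0 -0.3 0;-0.05 0 -0.3 0;-0.1 0 -0.3 0;-0.1 0 -0.3 0;-0.1 0 -0.3 0;-0.1 0 -0.3 0;-0.1 0 -0.3 0;-0.05 0 -0.3 0;0 0 -0.2 0;0 0 0 0")

```text
time_s: 20.9
tcp_pos: [0.7295, -0.0063, 0.037]
ee_rot: [[-0.996, -0.087, -0.002], [-0.087, 0.996, -0.0], [0.002, 0.0, -1.0]]
wrist_force: [-1.3, 0.6, 1.1]
gripper_width: 0.684
gripper_force: 30.0
```

Request:
move_arm(targets="0 0 -0.1 0;0 0 -0.1 0;0 0 0 0;0 0 0 0")

```text
time_s: 21.23
tcp_pos: [0.7309, -0.0061, 0.0353]
ee_rot: [[-0.996, -0.088, 0.002], [-0.088, 0.996, 0.0], [-0.002, -0.0, -1.0]]
wrist_force: [-2.4, -0.2, 5.3]
gripper_width: 0.684
gripper_force: 30.0
```

Request:
move_arm(targets="0 0 0 0;0 0 0 0;0 0 0 0;0 0 0 0;0 0 0 0;0 0 0 0;0 0 0.4 0;0 0 1 0;0 0 1 0;0 0 1 0", gripper=87)

```text
time_s: 22.07
tcp_pos: [0.7302, -0.0063, 0.1204]
ee_rot: [[-0.996, -0.087, -0.0], [-0.087, 0.996, -0.0], [0.0, -0.0, -1.0]]
wrist_force: [0.6, 0.6, 0.3]
gripper_width: 1.001
gripper_force: 0.0
```

Request:
move_arm(targets="-0.3 0 1 0;-0.3 0 1 0;-0.3 0 1 0;-0.3 0 1 0;-0.3 0 1 0;-0.3 0 1 0;0 0 0 0;0 0 0 0;0 0 0 0")

```text
time_s: 22.82
tcp_pos: [0.6849, -0.0061, 0.2688]
ee_rot: [[-0.996, -0.087, -0.0], [-0.087, 0.996, 0.001], [0.0, 0.001, -1.0]]
wrist_force: [0.0, -0.4, -0.4]
gripper_width: 0.998
gripper_force: 0.0
```

```bash
python3 - <<'E'
from h import *
import pickle
c=cam('scene');d=cam('side');w=cam('wrist')
pickle.dump((c,d,w),open('s9.pkl','wb'))
show(w,'p9.png')
s=sense();print(s['tcp_pos'])
E
```

```text
[ 0.68484013 -0.00626602  0.26716801]
```

View pics/p9.png

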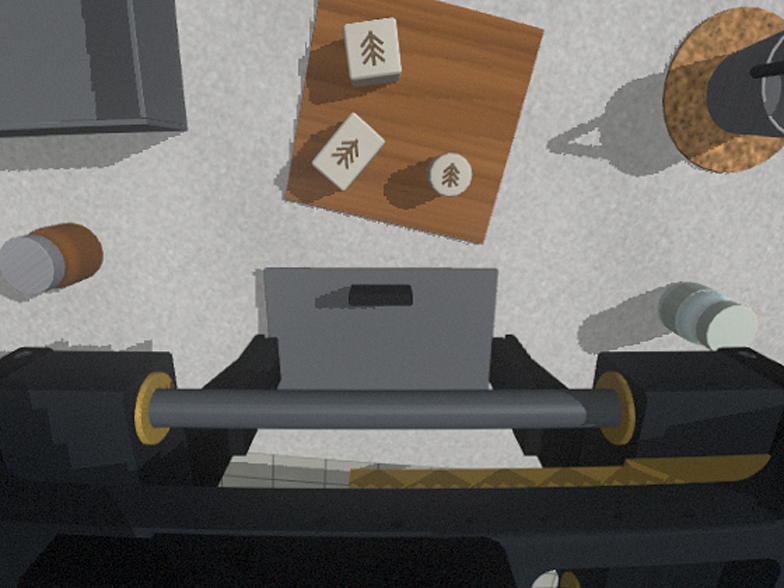

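The lid lies flat (fin at 380,294). The moulds are square (372,48), long (348,152) and small (451,173), none of them displaced. I segment their tops.

```bash
cat > moulds.py <<'E'
from h import *
def moulds(w,z=.041,thr=175):
    hsv=cv2.cvtColor(w['img'],cv2.COLOR_BGR2HSV)
    # board region mask: brown hull
    b=cv2.inRange(hsv,(5,90,60),(20,255,255)); cs,_=cv2.findContours(b,cv2.RETR_EXTERNAL,cv2.CHAIN_APPROX_SIMPLE)
    bm=np.zeros(b.shape,np.uint8); big=max(cs,key=cv2.contourArea); cv2.fillPoly(bm,[cv2.convexHull(big)],255)
    m=cv2.inRange(hsv,(0,0,thr),(180,60,255))&bm
    m=cv2.morphologyEx(m,cv2.MORPH_CLOSE,np.ones((13,13)))
    m=cv2.morphologyEx(m,cv2.MORPH_OPEN,np.ones((5,5)))
    for c in cv2.findContours(m,cv2.RETR_EXTERNAL,cv2.CHAIN_APPROX_NONE)[0]:
        if cv2.contourArea(c)<200: continue
        P=plane(w,c[:,0,:],z)[:,:2]
        (x,y),(a,h),t=cv2.minAreaRect((P*1000).astype(np.float32))
        print('c',round(x,1),round(y,1),'size',round(a,1),round(h,1),'ang',round(t,1),'px',c[:,0].mean(0).round())
    return m
E
python3 - <<'E'
from moulds import *
import pickle
c,d,w=pickle.load(open('s9.pkl','rb'))
print(np.percentile(w['img'][85:130,230:270].max(2),[50,80,95]))
for t in(160,180,195): print(t);moulds(w,thr=t)
# tub mouth / fin / lid
q=lambda l,z:plane(w,np.array(l,float)/1.4,z).round(4).tolist()
print('lid front corners',q([(264,268),(497,268)],.014),'fin top',q([(352,304),(412,304),(412,295),(352,295)],.047))
print('tub corner near board back',q([(187,130)],.075))
D=pickle.load(open('wrist0.pkl','rb'));moulds(D,thr=180)
E
```

```text
[186. 190. 193.]
160
c 611.5 45.8 size 33.3 34.5 ang 5.3 px [322. 124.]
c 600.5 -44.6 size 35.8 55.6 ang 53.3 px [249. 108.]
c 516.9 -30.2 size 41.4 41.6 ang 11.6 px [266.  34.]
180
c 611.4 46.3 size 33.1 33.2 ang 69.4 px [322. 124.]
c 600.5 -44.5 size 34.5 54.7 ang 53.8 px [249. 108.]
c 516.5 -30.0 size 40.2 40.8 ang 11.9 px [266.  33.]
195
c 514.0 -22.1 size 39.1 26.3 ang 5.4 px [275.  32.]
lid front corners [[0.7174, -0.1229, 0.014], [0.6974, 0.107, 0.014]] fin top [[0.7361, -0.0318, 0.047], [0.7313, 0.0238, 0.047], [0.7225, 0.0229, 0.047], [0.7273, -0.0324, 0.047]]
tub corner near board back [[0.5948, -0.1691, 0.075]]
c 611.3 46.0 size 31.3 33.0 ang 89.9 px [285. 224.]
c 516.8 -30.5 size 40.2 40.4 ang 11.7 px [370. 160.]
c 600.6 -44.7 size 34.2 54.5 ang 53.6 px [295. 146.]
```

Request:
move_arm(targets="-0.8 -0.1 -0.5 0.3;-0.8 -0.1 -0.5 0.3;-0.8 -0.1 -0.5 0.3;-0.8 -0.1 -0.5 0.3;-0.8 -0.1 -0.5 0.1;-0.8 -0.1 -0.5 0;-0.8 -0.1 -0.5 0;-0.8 -0.1 -0.5 0;-0.3 -0.16 -0.5 0;0 0 0 0", gripper=64)

```text
time_s: 23.8
tcp_pos: [0.5138, -0.031, 0.1534]
ee_rot: [[-0.98, -0.198, -0.008], [-0.198, 0.98, -0.001], [0.008, 0.001, -1.0]]
wrist_force: [-0.2, 0.5, 0.5]
gripper_width: 0.737
gripper_force: 0.0
```

Request:
move_arm(targets="0 0 -0.8 0;0 0 -0.8 0;0 0 -0.8 0;0 0 -0.8 0;0 0 -0.8 0;0 0 -0.6 0;0 0 -0.4 0;0 0 0 0;0 0 0 0")

```text
time_s: 24.55
tcp_pos: [0.5184, -0.0302, 0.0311]
ee_rot: [[-0.98, -0.2, -0.0], [-0.2, 0.98, -0.0], [0.001, -0.0, -1.0]]
wrist_force: [0.7, -0.6, 0.3]
gripper_width: 0.733
gripper_force: 0.0
```

```bash
python3 -c "
from h import *
s=sense();print(s['tcp_pos'],s['ee_rot'][:,1],s['wrist_force'])"
```

```text
[ 0.51838704 -0.03018439  0.03114965] [-1.99777032e-01  9.79841310e-01 -3.79755916e-04] [ 0.7028251  -0.59230396  0.26497709]
```

Request:
move_arm(targets="-0.05 0 -0.4 0;0 0 -0.24 0;0 0 0 0;0 0 0 0")

```text
time_s: 24.88
tcp_pos: [0.5169, -0.0302, 0.0158]
ee_rot: [[-0.98, -0.2, 0.001], [-0.2, 0.98, -0.0], [-0.001, -0.0, -1.0]]
wrist_force: [0.2, -0.9, 0.3]
gripper_width: 0.736
gripper_force: 0.0
```

Request:
move_arm(targets="0 0 0 0;0 0 0 0;0 0 0 0;0 0 0 0;0 0 0 0;0 0 0 0;0 0 0 0;0 0 0 0", gripper=34)

```text
time_s: 25.55
tcp_pos: [0.5167, -0.0302, 0.0156]
ee_rot: [[-0.98, -0.2, 0.0], [-0.2, 0.98, -0.0], [-0.0, -0.0, -1.0]]
wrist_force: [-0.2, -1.0, 4.5]
gripper_width: 0.505
gripper_force: 30.0
```

Request:
move_arm(targets="0 0 0.3 0;0 0 0.6 0;0 0 0.8 0;0 0 0.8 0;0 0 0.8 0;0 0 0.8 0;0 0 0.5 0;0 0 0.2 0;0 0 0 0;0 0 0 0")

```text
time_s: 26.38
tcp_pos: [0.5158, -0.0302, 0.1347]
ee_rot: [[-0.98, -0.199, -0.001], [-0.199, 0.98, 0.0], [0.001, 0.0, -1.0]]
wrist_force: [0.8, -0.1, -2.5]
gripper_width: 0.498
gripper_force: 30.0
```

Request:
move_arm(targets="0.1 -0.3 0 0;0.2 -0.7 0 -0.3;0.2 -1 0 -0.3;0.2 -1 0 -0.3;0.2 -1 0 -0.3;0.2 -1 0 -0.08;0.2 -1 0 0;0.2 -1 0 0;0.2 -1 0 0;0 -0.8 0 0")

```text
time_s: 27.22
tcp_pos: [0.5589, -0.2525, 0.1334]
ee_rot: [[-0.996, -0.088, -0.002], [-0.088, 0.996, 0.0], [0.002, 0.0, -1.0]]
wrist_force: [-0.2, 0.8, -0.6]
gripper_width: 0.504
gripper_force: 30.0
```

Request:
move_arm(targets="0 -0.4 0 0;0 -0.2 0 0;0 0 0 0;0 0 0 0")

```text
time_s: 27.55
tcp_pos: [0.5586, -0.2647, 0.1347]
ee_rot: [[-0.996, -0.089, -0.001], [-0.089, 0.996, 0.001], [0.001, 0.001, -1.0]]
wrist_force: [0.5, -0.1, -0.6]
gripper_width: 0.502
gripper_force: 30.0
```

```bash
python3 - <<'E'
from h import *
import pickle
w=cam('wrist');c=cam('scene');pickle.dump((c,w),open('s10.pkl','wb'))
i=np.hstack([cv2.resize(c['img'][180:360,60:260],(400,360)),cv2.resize(w['img'],(400,360))])
cv2.imwrite('pics/p10.png',i)
print(sense()['tcp_pos'])
E
```

```text
[ 0.55893763 -0.26422118  0.13525093]
```

View pics/p10.png

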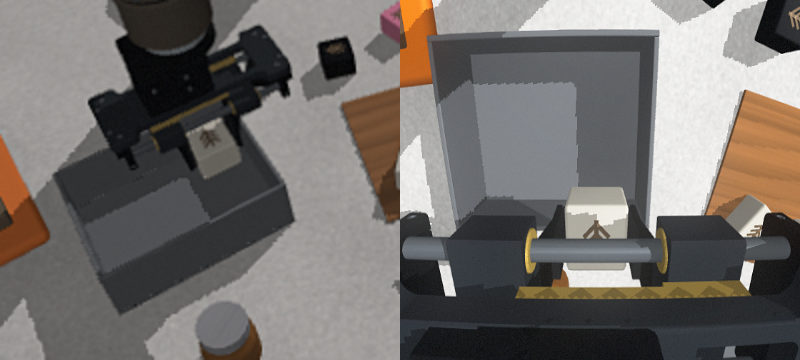

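The square is held level over the tub. The tub's front rim corners are at (428,36) and (659,31) in the right panel, so I measure them at rim height.

```bash
python3 - <<'E'
from h import *
import pickle
c,w=pickle.load(open('s10.pkl','rb'))
P=plane(w,[(28*1.4,36*7/6),(259*1.4,31*7/6)],.075);print(P.round(4))
v=P[1]-P[0];print(np.linalg.norm(v),np.degrees(np.arctan2(-v[0],v[1])))
n=np.array([v[1],-v[0]])/np.linalg.norm(v[:2]);print('centre',P.mean(0)[:2]+n*.085)
E
```

```text
[[ 0.4446 -0.4342  0.075 ]
 [ 0.4249 -0.2187  0.075 ]]
0.21639870966930713 5.213182317534939
centre [ 0.51938311 -0.31868305]
```

Request:
move_arm(targets="0 0 -0.4 0;0 0 -0.8 0;0 0 -0.8 0;0 0 -0.8 0;0 0 -0.8 0;0 0 -0.6 0;0 0 -0.4 0;0 0 -0.1 0;0 0 0 0;0 0 0 0")

```text
time_s: 28.48
tcp_pos: [0.5597, -0.2652, 0.0185]
ee_rot: [[-0.996, -0.09, 0.001], [-0.09, 0.996, -0.001], [-0.001, -0.001, -1.0]]
wrist_force: [1.1, -0.4, 0.0]
gripper_width: 0.502
gripper_force: 30.0
```

Request:
move_arm(targets="0 0 -0.06 0;0 0 0 0;0 0 0 0")

```text
time_s: 28.73
tcp_pos: [0.5593, -0.2653, 0.017]
ee_rot: [[-0.996, -0.089, 0.001], [-0.089, 0.996, -0.0], [-0.001, -0.0, -1.0]]
wrist_force: [0.1, -0.7, -0.5]
gripper_width: 0.503
gripper_force: 30.0
```

Request:
move_arm(targets="0 0 -0.04 0;0 0 0 0;0 0 0 0;0 0 0 0;0 0 0 0;0 0 0 0;0 0 0.5 0;0 0 0.9 0;0 0 0.9 0;0 0 0.9 0", gripper=58)

```text
time_s: 29.57
tcp_pos: [0.5587, -0.2652, 0.0959]
ee_rot: [[-0.996, -0.089, -0.001], [-0.089, 0.996, 0.0], [0.001, 0.0, -1.0]]
wrist_force: [-0.1, 0.2, 0.9]
gripper_width: 0.667
gripper_force: 0.0
```

Request:
move_arm(targets="0 0 0.9 0;0 0 0.7 0;0.2 0.6 0 -1;0.2 1 0 -1;0.2 1 0 -1;0.2 1 0 -1;0.2 1 0 -1;0.2 1 0 -1;0.2 1 0 -1;0.2 1 0 -1")

```text
time_s: 30.4
tcp_pos: [0.599, -0.074, 0.1354]
ee_rot: [[-0.818, 0.576, -0.0], [0.576, 0.818, 0.0], [0.0, 0.0, -1.0]]
wrist_force: [0.7, -0.4, -0.1]
gripper_width: 0.666
gripper_force: 0.0
```

Request:
move_arm(targets="0.05 1 0 -0.3;0 0.23 0 0;0 0 0 0;0 0 0 0;0 0 0 0")

```text
time_s: 30.82
tcp_pos: [0.6, -0.0454, 0.1353]
ee_rot: [[-0.805, 0.594, -0.0], [0.594, 0.805, -0.0], [0.0, -0.0, -1.0]]
wrist_force: [-1.0, 0.6, -0.4]
gripper_width: 0.665
gripper_force: 0.0
```

```bash
python3 - <<'E'
from moulds import *
import pickle
s=sense();print(s['tcp_pos'],np.degrees(np.arctan2(s['ee_rot'][1][1],s['ee_rot'][0][1])))
w=cam('wrist');moulds(w,thr=180)
d=cam('side');moulds(d,thr=130);pickle.dump((w,d),open('s11.pkl','wb'))
E
```

```text
[ 0.60003522 -0.04536144  0.13528632] 53.56700273050009
c 598.6 -43.3 size 35.3 58.7 ang 53.7 px [276. 206.]
c 611.5 45.7 size 33.6 35.3 ang 57.3 px [371. 157.]
c 593.8 -35.7 size 48.6 80.9 ang 32.1 px [270. 215.]
```

Request:
move_arm(targets="0 0 -0.5 0;0 0 -0.9 0;0 0 -0.9 0;0 0 -0.9 0;0 0 -0.8 0;0 0 -0.5 0;0 0 -0.29 0;0 0 0 0;0 0 0 0;0 0 0 0")

```text
time_s: 31.75
tcp_pos: [0.6011, -0.0447, 0.0167]
ee_rot: [[-0.805, 0.594, 0.002], [0.594, 0.805, 0.0], [-0.002, 0.001, -1.0]]
wrist_force: [-0.0, 0.1, 0.3]
gripper_width: 0.669
gripper_force: 0.0
```

Request:
move_arm(targets="0 0 0 0;0 0 0 0;0 0 0 0;0 0 0 0;0 0 0 0;0 0 0 0;0 0 0 0;0 0 0 0", gripper=28)

```text
time_s: 32.42
tcp_pos: [0.6004, -0.0444, 0.016]
ee_rot: [[-0.805, 0.593, 0.0], [0.593, 0.805, -0.0], [-0.0, 0.0, -1.0]]
wrist_force: [-0.9, 0.7, 4.2]
gripper_width: 0.437
gripper_force: 30.0
```

Request:
move_arm(targets="0 0 0.3 0;0 0 0.6 0;0 0 0.8 0;0 0 0.8 0;0 0 0.8 0;0 0 0.8 0;0 0 0.5 0;0 0 0.2 0;0 0 0 0;0 0 0 0")

```text
time_s: 33.25
tcp_pos: [0.5996, -0.0444, 0.1348]
ee_rot: [[-0.805, 0.594, -0.001], [0.594, 0.805, 0.0], [0.001, -0.001, -1.0]]
wrist_force: [-0.4, -0.4, -1.6]
gripper_width: 0.437
gripper_force: 30.0
```

Request:
move_arm(targets="-0.1 -0.4 0 0.5;-0.3 -0.8 0 1;-0.3 -1 0 1;-0.3 -1 0 1;-0.3 -1 0 1;-0.3 -1 0 1;-0.3 -1 0 1;-0.3 -1 0 1;-0.3 -1 0 0.8;-0.3 -1 0 0")

```text
time_s: 34.08
tcp_pos: [0.5288, -0.2753, 0.1337]
ee_rot: [[-0.996, -0.091, -0.003], [-0.091, 0.996, 0.001], [0.003, 0.001, -1.0]]
wrist_force: [0.9, -0.1, -1.4]
gripper_width: 0.435
gripper_force: 30.0
```

Request:
move_arm(targets="-0.2 -1 0 0;-0.04 -1 0 0;0 -1 0 0;0 -0.7 0 0;0 -0.3 0 0;0 0 0 0;0 0 0 0;0 0 0 0")

```text
time_s: 34.75
tcp_pos: [0.524, -0.3733, 0.1349]
ee_rot: [[-0.996, -0.09, -0.001], [-0.09, 0.996, 0.001], [0.001, 0.001, -1.0]]
wrist_force: [0.1, -0.8, -0.8]
gripper_width: 0.429
gripper_force: 30.0
```

Request:
move_arm(targets="0 0 -0.4 0;0 0 -0.8 0;0 0 -0.8 0;0 0 -0.8 0;0 0 -0.8 0;0 0 -0.6 0;0 0 -0.4 0;0 0 -0.1 0;0 0 0 0;0 0 0 0")

```text
time_s: 35.58
tcp_pos: [0.5249, -0.3744, 0.0188]
ee_rot: [[-0.996, -0.09, 0.001], [-0.09, 0.996, -0.001], [-0.001, -0.001, -1.0]]
wrist_force: [-0.2, 0.2, -0.4]
gripper_width: 0.436
gripper_force: 30.0
```

Request:
move_arm(targets="0 0 -0.1 0;0 0 0 0;0 0 0 0")

```text
time_s: 35.83
tcp_pos: [0.5244, -0.3746, 0.0161]
ee_rot: [[-0.996, -0.089, 0.001], [-0.089, 0.996, -0.0], [-0.001, -0.0, -1.0]]
wrist_force: [0.2, 0.9, -0.3]
gripper_width: 0.435
gripper_force: 30.0
```

Request:
move_arm(targets="0 0 0 0;0 0 0 0;0 0 0 0;0 0 0 0;0 0 0 0;0 0 0.5 0;0 0 0.9 0;0 0 0.9 0;0 0 0.9 0;0 0 0.9 0", gripper=52)

```text
time_s: 36.67
tcp_pos: [0.5243, -0.3746, 0.1202]
ee_rot: [[-0.996, -0.089, 0.001], [-0.089, 0.996, -0.0], [-0.001, -0.001, -1.0]]
wrist_force: [0.5, 0.1, -0.7]
gripper_width: 0.597
gripper_force: 0.0
```

Request:
move_arm(targets="0 0.3 0.7 0;0.3 0.8 0 0;0.3 1 0 0;0.3 1 0 0;0.3 1 0 0;0.3 1 0 0;0.3 1 0 0;0.3 1 0 0;0.3 1 0 0;0.3 1 0 0")

```text
time_s: 37.5
tcp_pos: [0.5921, -0.1457, 0.1368]
ee_rot: [[-0.996, -0.089, 0.001], [-0.089, 0.996, -0.0], [-0.001, -0.0, -1.0]]
wrist_force: [0.4, -0.3, 0.2]
gripper_width: 0.597
gripper_force: 0.0
```

Request:
move_arm(targets="0.3 1 0 0;0.3 1 0 0;0.16 1 0 0;0 1 0 0;0 1 0 0;0 1 0 0;0 1 0 0;0 0.7 0 0;0 0 0 0;0 0 0 0")

```text
time_s: 38.33
tcp_pos: [0.6108, 0.0464, 0.1365]
ee_rot: [[-0.996, -0.091, 0.001], [-0.091, 0.996, 0.0], [-0.001, 0.0, -1.0]]
wrist_force: [-1.1, 0.3, 0.6]
gripper_width: 0.6
gripper_force: 0.0
```

```bash
python3 - <<'E'
from moulds import *
s=sense();print(s['tcp_pos'])
w=cam('wrist');moulds(w,thr=180)
d=cam('side');m=moulds(d,thr=130)
E
```

```text
[0.61084169 0.04641023 0.13647379]
c 611.5 46.0 size 34.6 35.0 ang 5.2 px [274. 208.]
```

Small is still at (0.6115, 0.046). I grasp it.

Request:
move_arm(targets="0 0 -0.5 0;0 0 -0.9 0;0 0 -0.9 0;0 0 -0.9 0;0 0 -0.8 0;0 0 -0.5 0;0 0 -0.3 0;0 0 -0.04 0;0 0 0 0;0 0 0 0")

```text
time_s: 39.27
tcp_pos: [0.6116, 0.0453, 0.0156]
ee_rot: [[-0.996, -0.089, 0.002], [-0.089, 0.996, 0.0], [-0.002, 0.0, -1.0]]
wrist_force: [0.3, 0.1, -0.0]
gripper_width: 0.596
gripper_force: 0.0
```

Request:
move_arm(targets="0 0 0 0;0 0 0 0;0 0 0 0;0 0 0 0;0 0 0 0;0 0 0 0;0 0 0 0;0 0 0 0", gripper=28)

```text
time_s: 39.93
tcp_pos: [0.6111, 0.0457, 0.0153]
ee_rot: [[-0.996, -0.089, 0.001], [-0.089, 0.996, 0.0], [-0.001, 0.0, -1.0]]
wrist_force: [-1.0, 0.2, 6.0]
gripper_width: 0.429
gripper_force: 30.0
```

Request:
move_arm(targets="0 0 0.3 0;0 0 0.6 0;0 0 0.8 0;0 0 0.8 0;0 0 0.8 0;0 0 0.8 0;0 0 0.5 0;0 0 0.2 0;0 0 0 0;0 0 0 0")

```text
time_s: 40.77
tcp_pos: [0.61, 0.0455, 0.1337]
ee_rot: [[-0.996, -0.089, -0.002], [-0.089, 0.996, 0.0], [0.001, 0.0, -1.0]]
wrist_force: [-0.2, -0.5, -2.4]
gripper_width: 0.426
gripper_force: 30.0
```

Request:
move_arm(targets="-0.2 -0.4 0 0;-0.4 -0.8 0 0;-0.4 -1 0 0;-0.4 -1 0 0;-0.4 -1 0 0;-0.4 -1 0 0;-0.4 -1 0 0;-0.4 -1 0 0;-0.4 -1 0 0;-0.4 -1 0 0")

```text
time_s: 41.6
tcp_pos: [0.5136, -0.1859, 0.1332]
ee_rot: [[-0.996, -0.089, -0.003], [-0.089, 0.996, 0.0], [0.003, 0.001, -1.0]]
wrist_force: [0.2, -1.2, -0.7]
gripper_width: 0.428
gripper_force: 30.0
```

Request:
move_arm(targets="-0.4 -1 0 0;-0.4 -1 0 0;-0.4 -0.95 0 0;-0.4 -0.6 0 0;-0.16 -0.4 0 0;0 0 0 0;0 0 0 0;0 0 0 0")

```text
time_s: 42.27
tcp_pos: [0.4717, -0.2828, 0.1341]
ee_rot: [[-0.996, -0.089, -0.001], [-0.089, 0.996, 0.0], [0.001, 0.0, -1.0]]
wrist_force: [-1.5, 0.7, -0.1]
gripper_width: 0.427
gripper_force: 30.0
```

```bash
python3 - <<'E'
from h import *
w=cam('wrist');c=cam('scene');d=cam('side')
i=np.hstack([cv2.resize(c['img'][200:380,70:250],(400,400)),cv2.resize(d['img'][60:420,100:460],(400,400))])
cv2.imwrite('pics/p12.png',i)
print(sense()['tcp_pos'])
E
```

```text
[ 0.47213805 -0.28246144  0.13443342]
```

View pics/p12.png

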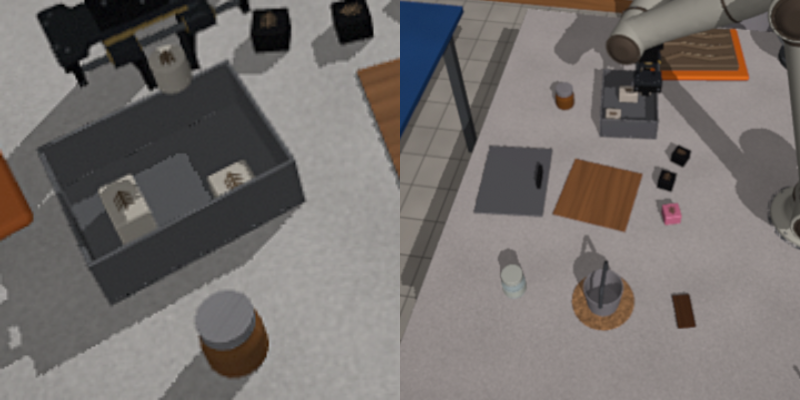

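The square and long moulds lie flat and apart in the tub (left, 235,180 and 125,205). The board is empty and the pail and lid are fine. I set down the small one.

Request:
move_arm(targets="0 0 -0.4 0;0 0 -0.8 0;0 0 -0.8 0;0 0 -0.8 0;0 0 -0.8 0;0 0 -0.6 0;0 0 -0.4 0;0 0 -0.12 0;0 0 0 0;0 0 0 0")

```text
time_s: 43.25
tcp_pos: [0.4723, -0.2831, 0.0167]
ee_rot: [[-0.996, -0.09, 0.001], [-0.09, 0.996, -0.0], [-0.001, -0.0, -1.0]]
wrist_force: [0.6, -0.4, -0.7]
gripper_width: 0.427
gripper_force: 30.0
```

Request:
move_arm(targets="0 0 -0.04 0;0 0 0 0;0 0 0 0")

```text
time_s: 43.5
tcp_pos: [0.472, -0.2833, 0.0158]
ee_rot: [[-0.996, -0.089, 0.001], [-0.089, 0.996, -0.0], [-0.001, -0.0, -1.0]]
wrist_force: [1.1, -0.4, -0.6]
gripper_width: 0.428
gripper_force: 30.0
```

Request:
move_arm(targets="0 0 0 0;0 0 0 0;0 0 0 0;0 0 0 0;0 0 0 0;0 0 0.5 0;0 0 0.9 0;0 0 0.9 0;0 0 0.9 0;0 0 0.9 0", gripper=52)

```text
time_s: 44.33
tcp_pos: [0.4715, -0.2832, 0.1191]
ee_rot: [[-0.996, -0.089, -0.0], [-0.089, 0.996, 0.0], [0.0, 0.0, -1.0]]
wrist_force: [0.6, 0.1, -0.2]
gripper_width: 0.597
gripper_force: 0.0
```

Request:
move_arm(targets="0 0 1 0;0.4 0.4 0 0;0.8 0.8 0 0;0.9 0.9 0 0;0.9 0.9 0 0;0.9 0.9 0 0;0.9 0.9 0 0;0.9 0.9 0 0;0.9 0.9 0 0;0.9 0.9 0 0", gripper=87)

```text
time_s: 45.17
tcp_pos: [0.6601, -0.0942, 0.1426]
ee_rot: [[-0.996, -0.089, -0.001], [-0.089, 0.996, 0.0], [0.001, 0.0, -1.0]]
wrist_force: [0.3, -1.1, 0.5]
gripper_width: 0.997
gripper_force: 0.0
```

Request:
move_arm(targets="0.9 0.9 0 0;0.9 0.9 0 0;0.6 0.9 0 0;0.3 0.6 0 0;0 0 0 0;0 0 0 0;0 0 0 0")

```text
time_s: 45.75
tcp_pos: [0.7259, -0.0137, 0.1428]
ee_rot: [[-0.996, -0.089, -0.001], [-0.089, 0.996, -0.0], [0.001, -0.0, -1.0]]
wrist_force: [-0.2, -0.2, -0.5]
gripper_width: 0.997
gripper_force: 0.0
```

```bash
python3 - <<'E'
from h import *
import pickle
s=sense();print(s['tcp_pos'],s['wrist_force'])
w=cam('wrist');c=cam('scene');pickle.dump((c,w),open('s13.pkl','wb'))
i=np.hstack([cv2.resize(c['img'][200:380,70:250],(400,400)),cv2.resize(w['img'],(400,400))])
cv2.imwrite('pics/p13.png',i)
E
```

```text
[ 0.72593343 -0.01371312  0.14280634] [-0.16762836 -0.20075751 -0.45553796]
```

View pics/p13.png

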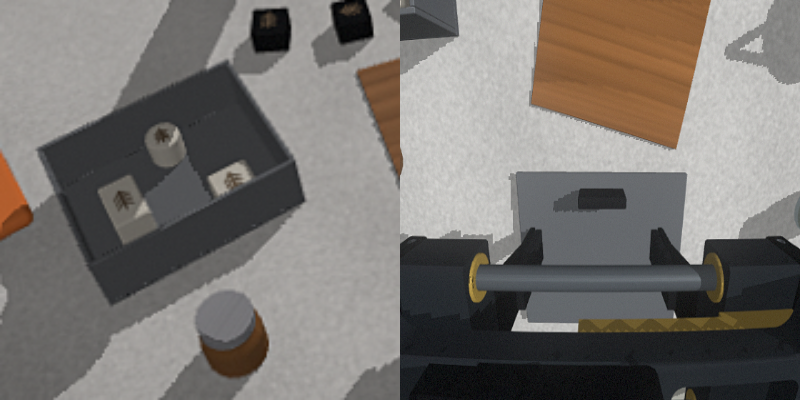

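All three moulds stand flat in the tub (left, 165,140; 125,205; 235,180), leaf up and apart. Next I grip the fin deep and hard.

Request:
move_arm(targets="0.2 0.3 -0.4 0;0 0 -0.8 0;0 0 -0.8 0;0 0 -0.8 0;0 0 -0.8 0;0 0 -0.6 0;0 0 -0.4 0;0 0 -0.2 0;0 0 0 0;0 0 0 0")

```text
time_s: 46.68
tcp_pos: [0.7322, -0.0058, 0.0236]
ee_rot: [[-0.996, -0.089, 0.001], [-0.089, 0.996, -0.0], [-0.001, -0.0, -1.0]]
wrist_force: [-0.4, -0.7, 0.2]
gripper_width: 1.002
gripper_force: 0.0
```

Request:
move_arm(targets="0 0 0 0;0 0 0 0;0 0 0 0;0 0 0 0;0 0 0 0;0 0 0 0;0 0 0 0;0 0 0 0;0 0 0 0", gripper=50)

```text
time_s: 47.43
tcp_pos: [0.7318, -0.0057, 0.0235]
ee_rot: [[-0.996, -0.089, 0.0], [-0.089, 0.996, -0.0], [-0.0, -0.0, -1.0]]
wrist_force: [-1.1, 0.9, 3.0]
gripper_width: 0.687
gripper_force: 30.0
```

Request:
move_arm(targets="0 0 0.2 0;0 0 0.4 0;0 0 0.4 0;0 0 0.2 0;0 0 0 0;0 0 0 0;0 0 0 0")

```text
time_s: 48.02
tcp_pos: [0.7313, -0.0057, 0.0528]
ee_rot: [[-0.996, -0.089, -0.001], [-0.089, 0.996, 0.0], [0.001, 0.0, -1.0]]
wrist_force: [-0.3, -0.8, -2.3]
gripper_width: 0.689
gripper_force: 30.0
```

```bash
python3 - <<'E'
from h import *
import pickle
s=sense();print(s['tcp_pos'],s['wrist_force'],s['moment'])
w=cam('wrist');c=cam('scene');d=cam('side');pickle.dump((c,w,d),open('s14.pkl','wb'))
# lid front edge corners: grey plate mask vs light bench
g=cv2.cvtColor(w['img'],cv2.COLOR_BGR2GRAY)
for r in range(150,260,10):
    x=np.where((g[r]>60)&(g[r]<125))[0]; print(r,x.min() if len(x) else None,x.max() if len(x) else None,len(x))
E
```

```text
[ 0.73132828 -0.00571806  0.0527518 ] [-0.32456901 -0.8468058  -2.26071927] [-0.04457454  0.00352206 -0.01183391]
150 363 404 40
160 403 422 20
170 None None 0
180 None None 0
190 None None 0
200 None None 0
210 83 278 196
220 82 466 321
230 84 465 370
240 85 463 265
250 10 461 203
```

Request:
move_arm(targets="0 0 0.4 0;0 0 0.8 0;0 0 0.8 0;0 0 0.8 0;0 0 0.8 0;0 0 0.7 0;0 0 0.4 0;-0.2 -0.2 0 0;-0.4 -0.5 0 0;-0.6 -0.7 0 0")

```text
time_s: 49.0
tcp_pos: [0.701, -0.0401, 0.1689]
ee_rot: [[-0.996, -0.09, -0.002], [-0.09, 0.996, 0.0], [0.002, 0.001, -1.0]]
wrist_force: [0.2, 0.4, -1.7]
gripper_width: 0.683
gripper_force: 30.0
```

Request:
move_arm(targets="-0.7 -0.8 0 0;-0.7 -0.8 0 0;-0.7 -0.8 0 0;-0.7 -0.8 0 0;-0.7 -0.8 0 0;-0.7 -0.8 0 0;-0.7 -0.8 0 0;-0.7 -0.8 0 0;-0.7 -0.8 0 0;-0.7 -0.8 0 0")

```text
time_s: 49.83
tcp_pos: [0.5244, -0.2415, 0.1694]
ee_rot: [[-0.996, -0.089, -0.002], [-0.089, 0.996, 0.001], [0.002, 0.001, -1.0]]
wrist_force: [-0.4, -0.6, -1.3]
gripper_width: 0.685
gripper_force: 30.0
```

Request:
move_arm(targets="-0.7 -0.8 0 0;-0.7 -0.8 0 0;-0.6 -0.8 0 0;-0.5 -0.5 0 0;-0.3 -0.3 0 0;0 -0.1 0 0;0 0 0 0;0 0 0 0;0 0 0 0")

```text
time_s: 50.58
tcp_pos: [0.4574, -0.3226, 0.1704]
ee_rot: [[-0.996, -0.09, 0.0], [-0.09, 0.996, 0.0], [-0.0, 0.0, -1.0]]
wrist_force: [0.4, 0.3, -1.3]
gripper_width: 0.688
gripper_force: 30.0
```

```bash
python3 - <<'E'
from h import *
import pickle
s=sense();p=np.array(s['tcp_pos']);print(p,s['wrist_force'],s['moment'])
w=cam('wrist');c=cam('scene');pickle.dump((c,w),open('s15.pkl','wb'))
lc=p+[.0672,.0057,-.0235+.014]  # plate top centre if level
a=np.radians(5.1);R=np.array([[np.cos(a),-np.sin(a),0],[np.sin(a),np.cos(a),0],[0,0,1]])
co=lambda hx,hy:np.array([[-hx,-hy,0],[-hx,hy,0],[hx,hy,0],[hx,-hy,0]])@R.T
for cam_,n in((c,'c'),(w,'w')):
    for P,col in((lc+co(.092,.117),(0,0,255)),(np.array([.5192,-.3187,.075])+co(.085,.11),(0,255,0))):
        cv2.polylines(cam_['img'],[proj(cam_,P).round().astype(np.int32)],True,col,1)
i=np.hstack([cv2.resize(c['img'][170:370,60:260],(400,400),interpolation=cv2.INTER_CUBIC),cv2.resize(w['img'],(400,400))])
cv2.imwrite('pics/p14.png',i)
E
```

```text
[ 0.45739066 -0.32259263  0.17036164] [ 0.42084801  0.28980849 -1.30502748] [-0.05884429 -0.00025103 -0.03581744]
```

View pics/p14.png

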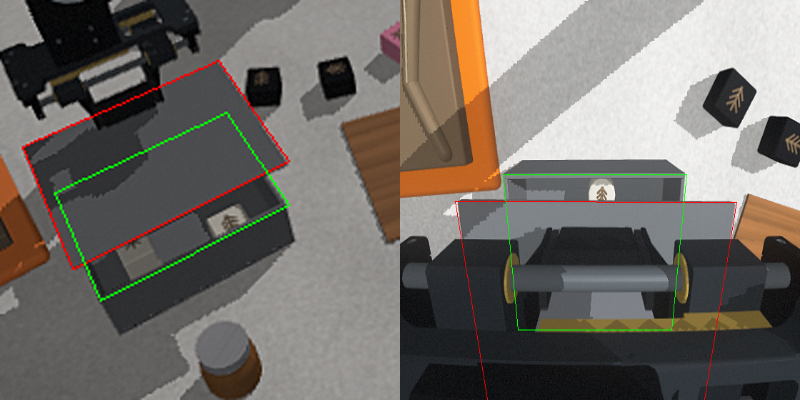

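The held lid is level: the red model outline coincides with it in both views, and it sits centred over the tub (green). I make the small correction and lower it.

Request:
move_arm(targets="-0.11 -0.03 -0.3 0;-0.11 -0.04 -0.5 0;0 0 -0.6 0;0 0 -0.5 0;0 0 -0.3 0;0 0 -0.1 0;0 0 0 0;0 0 0 0")

```text
time_s: 51.35
tcp_pos: [0.4517, -0.3251, 0.1134]
ee_rot: [[-0.996, -0.089, 0.001], [-0.089, 0.996, -0.001], [-0.001, -0.001, -1.0]]
wrist_force: [-0.4, 0.1, -1.0]
gripper_width: 0.685
gripper_force: 30.0
```

Request:
move_arm(targets="0 0 -0.1 0;0 0 -0.15 0;0 0 -0.15 0;0 0 0 0;0 0 0 0")

```text
time_s: 51.77
tcp_pos: [0.451, -0.3249, 0.1028]
ee_rot: [[-0.996, -0.089, -0.001], [-0.089, 0.996, 0.0], [0.001, 0.0, -1.0]]
wrist_force: [-0.0, 0.3, -1.0]
gripper_width: 0.685
gripper_force: 30.0
```

Request:
move_arm(targets="0 0 -0.15 0;0 0 -0.15 0;0 0 -0.1 0;0 0 0 0;0 0 0 0")

```text
time_s: 52.18
tcp_pos: [0.4511, -0.3249, 0.0927]
ee_rot: [[-0.996, -0.089, -0.001], [-0.089, 0.996, 0.0], [0.001, 0.0, -1.0]]
wrist_force: [0.7, -0.2, -0.9]
gripper_width: 0.688
gripper_force: 30.0
```

Request:
move_arm(targets="0 0 -0.08 0;0 0 0 0;0 0 0 0")

```text
time_s: 52.43
tcp_pos: [0.4513, -0.325, 0.0911]
ee_rot: [[-0.996, -0.089, 0.0], [-0.089, 0.996, -0.0], [-0.0, -0.0, -1.0]]
wrist_force: [-0.0, 0.3, -1.7]
gripper_width: 0.686
gripper_force: 30.0
```

Request:
move_arm(targets="0 0 -0.06 0;0 0 0 0;0 0 0 0")

```text
time_s: 52.68
tcp_pos: [0.4515, -0.3251, 0.0904]
ee_rot: [[-0.996, -0.089, 0.001], [-0.089, 0.996, -0.001], [-0.001, -0.001, -1.0]]
wrist_force: [-0.8, 0.6, 4.9]
gripper_width: 0.686
gripper_force: 30.0
```

Request:
move_arm(targets="0 0 0 0;0 0 0 0;0 0 0 0;0 0 0 0;0 0 0 0;0 0 0 0;0 0 0.4 0;0 0 0.8 0;0 0 0.8 0;0 0 0.8 0", gripper=87)

```text
time_s: 53.52
tcp_pos: [0.4512, -0.325, 0.161]
ee_rot: [[-0.996, -0.089, 0.0], [-0.089, 0.996, -0.0], [0.0, -0.0, -1.0]]
wrist_force: [0.1, -0.2, -1.1]
gripper_width: 1.003
gripper_force: 0.0
```

Request:
move_arm(targets="0 0 1 0;0 0.3 1 0;0 0.9 0.5 0;0 0.9 0 0;0 0.9 0 0;0 0.9 0 0;0 0.6 0 0;0 0 0 0;0 0 0 0;0 0 0 0")

```text
time_s: 54.35
tcp_pos: [0.4514, -0.2129, 0.2226]
ee_rot: [[-0.996, -0.089, 0.001], [-0.089, 0.996, -0.0], [-0.001, -0.0, -1.0]]
wrist_force: [-0.4, -0.6, -0.4]
gripper_width: 0.995
gripper_force: 0.0
```

```bash
python3 - <<'E'
from h import *
import pickle
w=cam('wrist');c=cam('scene');pickle.dump((c,w),open('s16.pkl','wb'))
B=cv2.cvtColor(w['img'],cv2.COLOR_BGR2GRAY)
# expected lid front corners if seated; compare with plate edge found along scan columns
a=np.radians(5.1);R=np.array([[np.cos(a),-np.sin(a),0],[np.sin(a),np.cos(a),0],[0,0,1]])
P=np.array([.519,-.3187,.081])+np.array([[-.092,-.117,0],[-.092,.117,0],[.092,.117,0],[.092,-.117,0]])@R.T
print(proj(w,P).round(1).tolist());print(proj(c,P).round(1).tolist())
# scene: lines via approxPolyDP of the dark-grey top plate
g=c['img'].astype(int);seed=tuple(proj(c,P.mean(0))[0].round().astype(int));
im=cv2.bilateralFilter(c['img'],7,30,5);m=np.zeros((422,562),np.uint8)
cv2.floodFill(im,m,(int(seed[0]),int(seed[1])),0,(9,9,9),(9,9,9),cv2.FLOODFILL_FIXED_RANGE|cv2.FLOODFILL_MASK_ONLY|(255<<8))
k=max(cv2.findContours(m[1:-1,1:-1],0,2)[0],key=cv2.contourArea);print(cv2.contourArea(k),cv2.approxPolyDP(cv2.convexHull(k),4,True)[:,0].tolist())
s=sense();print(s['tcp_pos'],s['wrist_force'],s['time_s'])
E
```

```text
[[49.0, 163.2], [280.2, 161.8], [279.4, 320.7], [81.9, 318.2]]
[[82.2, 264.0], [174.4, 221.8], [207.8, 271.3], [107.3, 323.0]]
4607.0 [[205, 271], [121, 314], [91, 287], [82, 264], [173, 223]]
[ 0.45126179 -0.21316777  0.22216305] [0.06768022 0.8347904  0.61032549] 54.45
```

The lid made contact at exactly its seated height (TCP z 0.0904, expected 0.0905), and its corners in the image match the seated pose to within 2 px. I hand in.

```bash
python3 -c "
from station import *
print(finish_job())"
```

```text
the job is handed in; nothing more can be done
None
```

I handed the job in at about 54 s with the pail upright on the mat, all three moulds that were there (square, long and small) flat in the tub leaf up, the lid fully home, and the jars and rib not touched; no verdict was returned.

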